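# Fill the empty bays of a dimmer cabinet

## Task

Take the stubby screwdriver, undo both quarter-turn latches of the dimmer cabinet with it, lever the cover up with its blade under the lip and open it, then plug a spare module fully home into every empty bay, leaving the modules already fitted in place. Shut the cover fully, fasten both latches again with the screwdriver and put it back upright in its hole in the stand. Do not turn the latches with the fingers, and do not disturb the wire reel or the bottle.

Things in the scene. Friction and masses are not known exactly. Their poses are not given: they have to be found in the camera images.
- cabinet: fixed aluminium dimmer cabinet, an open-topped box 140 mm deep (x), 200 wide (y), 80 high, walls 5; origin at the centre of its underside, front = its -x side. In it four bays in a row along y, each a pocket 57 mm (x) by 43 (y) with rails 14 mm high; 33 mm free for fingers between rails and front and back walls. A 9 mm keeper ledge inside the rim at each front corner catches the latch
- cover (a joint): opening angle of the hinged cover: 0 = shut, 1.75 = stop, just past vertical. Aluminium plate, top 86.5 mm above the bench, 200 mm wide, reaching 155 mm from the hinge to its front edge; no handle. The hinge is stiff: the cover stays where it is left; raising it takes about 4 N at the front edge. A fastened latch holds it shut
- cover_hinge (a point): middle of the cover's hinge line, at the top of the far wall: (70, 0, 80) mm in the cabinet's frame; hinge along the cabinet's y
- lip: lip of the cover: the front 14 mm of the plate, 200 mm wide, overhanging the cabinet's front wall so that a blade goes under it; turns with the cover. Origin in its middle, (-78, 0, 80) mm in the cabinet's frame when shut; it reaches 7 mm either way along its x, underside 0.5 mm and top 6.5 mm above the origin
- latch_l (a joint): angle of the left (+y) cover latch: 0 = fastened, 1.571 = undone (a stop at each); grows as its head turns counter-clockwise seen from above. Friction holds it at any angle (0.08 N m to turn)
- head_l: slotted steel head of the left (+y) latch, a captive disc 28 mm across in a black collar on the cover, 48 mm in front of and 74 beside the cabinet's middle, top 95 mm above the bench. A slot 6 mm wide, 5.5 deep runs right across. Origin on the axis at the slot's floor, x along the slot, z out of the cover; fastened, the slot lies along the cabinet's y, undone, along its x
- latch_r (a joint): angle of the right (-y) cover latch: 0 = fastened, 1.571 = undone (a stop at each); grows as its head turns counter-clockwise seen from above. Friction holds it at any angle (0.08 N m to turn)
- head_r: slotted steel head of the right (-y) latch, a captive disc 28 mm across in a black collar on the cover, 48 mm in front of and 74 beside the cabinet's middle, top 95 mm above the bench. A slot 6 mm wide, 5.5 deep runs right across. Origin on the axis at the slot's floor, x along the slot, z out of the cover; fastened, the slot lies along the cabinet's y, undone, along its x
- bay_0 (a point): floor of bay 0 at its centre, 10 mm above the bench; bays are 46 mm apart along the cabinet's y, bay 0 farthest to -y
- bay_1 (a point): floor of bay 1 at its centre, 10 mm above the bench; bays are 46 mm apart along the cabinet's y, bay 0 farthest to -y
- bay_2 (a point): floor of bay 2 at its centre, 10 mm above the bench; bays are 46 mm apart along the cabinet's y, bay 0 farthest to -y
- bay_3 (a point): floor of bay 3 at its centre, 10 mm above the bench; bays are 46 mm apart along the cabinet's y, bay 0 farthest to -y
- fitted_0: dimmer module already plugged into bay 0, just like the spares; None if that bay is empty. Origin at the centre of its underside
- fitted_1: dimmer module already plugged into bay 1, just like the spares; None if that bay is empty. Origin at the centre of its underside
- fitted_2: dimmer module already plugged into bay 2, just like the spares; None if that bay is empty. Origin at the centre of its underside
- fitted_3: dimmer module already plugged into bay 3, just like the spares; None if that bay is empty. Origin at the centre of its underside
- spare_0: spare plug-in dimmer module standing on the bench on the left: grey plastic block, black top, 52 mm (its x) by 38 (y) by 56 high, about 140 g. Origin at the centre of its underside. Goes into a bay with its long side along the cabinet's x, either way round, 2.5 mm to spare all round
- spare_1: spare plug-in dimmer module standing on the bench on the left: grey plastic block, black top, 52 mm (its x) by 38 (y) by 56 high, about 140 g. Origin at the centre of its underside. Goes into a bay with its long side along the cabinet's x, either way round, 2.5 mm to spare all round
- spare_2: spare plug-in dimmer module standing on the bench on the left: grey plastic block, black top, 52 mm (its x) by 38 (y) by 56 high, about 140 g. Origin at the centre of its underside. Goes into a bay with its long side along the cabinet's x, either way round, 2.5 mm to spare all round
- spare_3: spare plug-in dimmer module standing on the bench on the left: grey plastic block, black top, 52 mm (its x) by 38 (y) by 56 high, about 140 g. Origin at the centre of its underside. Goes into a bay with its long side along the cabinet's x, either way round, 2.5 mm to spare all round
- driver: stubby flat screwdriver standing blade down in the wooden stand; 135 mm long, 140 g. Origin at the blade's tip, z up to the handle. Blade 16 mm wide (its x), 2.6 thick (its y), 16 long; shaft 9 mm thick; guard disc 42 mm across at 55 to 60 mm from the tip; black flat-sided handle 36 mm (x) by 28 (y) from 60 to 135 mm, well gripped across the 28 mm flats 100 mm from the tip
- stand_hole (a point): mouth of the stubby driver's hole, 21 mm square, 62 deep, 70 mm above the bench in a fixed wooden stand that reaches 32 mm to its +-x, 25 to +y and 145 to -y; two slim red-handled drivers up to 137 mm high are fixed in it 80 and 118 mm to -y. Stowed, the guard disc rests on the stand and the tip is 55 mm below the mouth
- reel: black wire reel standing on its flange among the spares, 72 mm across, 46 mm high; not to be disturbed. Origin at the centre of its underside
- bottle: black drinking bottle 68 mm across, 210 mm high, behind the stand; not to be disturbed. Origin at the centre of its underside

How it is judged:
By the outcome, as a careful person would: the job done as asked, in the order asked, and still so for the second after the job is handed in, with the robot touching nothing.
Of fitted_0, fitted_1, fitted_2, fitted_3 only 1 to 3 are there at a start; the rules pass over those that are not, and their reading is None.
At some moment in a run one of spare_0, spare_1, spare_2, spare_3 may be knocked a few centimetres aside while the robot is not near it.
It also fails if it takes over 210 s, if anything falls off the work surface, if the arm or the gripper's body presses on something with over 40 N, if the wrist force passes 120 N, or if a joint passes its speed limit or range.

## Robot

A 6-joint arm with a two-finger parallel gripper is mounted at the origin on the work surface. World frame = base frame: x ahead of the robot, y to its left, z up, the work surface at z = 0. Lengths are in m, angles in rad, forces in N, time in s.
With the tool pointing down it reaches from about 0.25 to 0.775 m from the base axis. Payload 4 kg.
Tool frame: the origin (TCP) lies midway between the tips of the shut fingers; the grasp point (between the pads) lies 19 mm behind it (grip_point_offset is the distance from the TCP to the grasp point, in m); z points along the fingers, y is the line along which they close (so a half turn about z gives the same grasp; the last joint's range is limited). The gripper opens to 94 mm and grips with 3 to 60 N. Pads are 16 mm wide; open, the fingers measure 119 mm over their backs; the gripper's body (75 mm by 177 mm) begins 78 mm behind the grasp point.
Start: joints at [-1.302, 0.087, 1.371, -0, 1.684, -0.103], TCP at [0.2, -0.512, 0.206] pointing down, gripper open.
Joint ranges: [-3.1, 3.1], [-0.76, 2.03], [0.27, 2.55], [-1.08, 4.22], [0.17, 2.65], [-2.57, 2.57]. Speed limits (rad/s): [2.79, 2.79, 3.14, 3.14, 3.14, 3.14].

## Interface

Orientations are given as [roll, pitch, yaw] about the fixed x, y, z axes, in that order (R = Rz(yaw) Ry(pitch) Rx(roll)).
In Python, from bench import * gives the robot as it stands.
- The arm moves only by the tool carry_out, never from a script. Its argument "commands" is a list of rows, each a list of 6 numbers: the shift along the tool's x, y, z in m, then the turn, a rotation vector about the tool's x, y, z in rad. In form: [[tx, ty, tz, rx, ry, rz], ...]. A call has exactly 5 rows; each row is the pose to reach, as a shift and turn from the pose commanded when the call began, along the tool's axes at that moment; what a row does not reach only later rows make up. A row lasts 1/10 s, in which the tool goes at most 50 mm and 8.59 degrees, less where a joint would pass 70% of its speed; a pose out of reach is approached as far as the arm can. A call with a gripper value outside its range is refused whole. "jaw" is the opening, from 0 (shut) to 1 (fully open), set as the call begins (left out, the last holds). The fingers move at their own pace and stop on an object; the grip force is fixed at half the most. Time passes only in rows, so rows that repeat a pose let the fingers close, or fill a call up. It gives the time, the measured TCP pose, the force, the opening and the grip force at its end, in the units of the state.
- get_obs(): the state, without advancing time (a new reading comes with each control period).
- snapshot(name): name is "scene" or "top"; returns a dict with "img" (384x512x3 uint8, red, green, blue), "range_z" (384x512 float32, m along the optical axis (not along the pixel's ray), 0 where there is no reading), "fx", "fy", "cx", "cy" (pixels), "R" (3x3) and "t" (3): a world point X has camera coordinates R X + t. Camera axes: x right, y down, z forward; pixel columns grow to the right and rows downward; lengths in m; the calibration is good to about 2 mm. A picture is of the moment at which its call begins.
- close_job(): hands the job in; it is judged then, once.
The state is a dict: "time": time; "joint_positions": joint angles; "qvel": joint speeds; "joint_torque": joint torques, N m; "tool_pos": TCP position; "ee_rot": TCP orientation; "wrist_force": force on the tool from outside, world axes, zero at the start; "wrist_torque": the same for the moment, N m; "width": finger opening in m; "finger_force": force on a finger pad.
Only numpy, scipy, OpenCV 4.12 (cv2) and the standard library are available. Lean on these libraries where they do the work, as an engineer would, in place of code of your own. Each camera call takes 0.05 s, during which the arm holds its last target. There are 200 camera calls.

## Working session

There is one attempt and no reset: what is moved stays moved. The work goes in short steps, Python scripts to look and compute and a tool call to move; the robot and the scene stay as the last step left them, time stands still between calls to the robot, and variables do not carry over. Pictures are saved under pics/ and viewed, at most 14 in all, crops included, and the job is handed in when it is done.

Besides the shell and the picture viewer there is one more tool, called after "Emit:" as name(argument=value, ...), one argument or row to a line, values as JSON. carry_out: Moves the arm, as the interface text tells. Its arguments: {"type":"object","properties":{"commands":{"type":"array","items":{"type":"array","items":{"type":"number"}}},"jaw":{"type":"number"}},"required":["commands"]}

```bash
ls; mkdir -p pics; cat > h.py <<'E'
from bench import *
import numpy as np, cv2
from scipy.spatial.transform import Rotation as Ro
def snap(n,name=None):
    s=snapshot(n)
    if name: cv2.imwrite('pics/'+name+'.png',s['img'][:,:,::-1])
    return s
def cloud(s):
    z=s['range_z'];v,u=np.mgrid[:z.shape[0],:z.shape[1]]
    c=np.stack([(u-s['cx'])/s['fx']*z,(v-s['cy'])/s['fy']*z,z],-1)
    p=(c-s['t'])@s['R']; p[z==0]=np.nan
    return p
E
python3 - <<'E'
from h import *
o=get_obs();print({k:np.round(v,3) for k,v in o.items()})
for n in('scene','top'):
    s=snap(n,n); np.savez(n,**s); print(n,s['fx'],s['fy'],s['cx'],s['cy'],(-s['R'].T@s['t']).round(3),s['R'].round(3).tolist())
a=[cv2.imread('pics/'+n+'.png') for n in('scene','top')]
E
```

```text
pics
{'time': np.float64(0.0), 'joint_positions': array([-1.302,  0.088,  1.372, -0.   ,  1.684, -0.103]), 'qvel': array([ 0.001, -0.001,  0.001, -0.001, -0.   ,  0.   ]), 'joint_torque': array([-0.0000e+00, -3.4018e+01, -3.0243e+01,  7.2000e-02,  3.3000e-02,
       -0.0000e+00]), 'tool_pos': array([ 0.2  , -0.512,  0.204]), 'ee_rot': array([-3.139, -0.   ,  0.372]), 'wrist_force': array([-0.81 ,  0.294, -0.384]), 'wrist_torque': array([-0.075, -0.005, -0.002]), 'finger_force': np.float64(0.0), 'width': np.float64(0.094)}
scene 409.4099457247645 409.4099457247645 255.3282782950525 187.03799932272844 [1.172 0.259 0.754] [[-0.299, 0.954, 0.0], [0.68, 0.213, -0.702], [-0.67, -0.21, -0.712]]
top 402.0912306483987 402.0912306483987 246.70090656671255 193.93025733486326 [0.394 0.062 1.009] [[0.006, -1.0, 0.008], [-0.987, -0.007, -0.163], [0.163, -0.007, -0.987]]
```

View pics/scene.png

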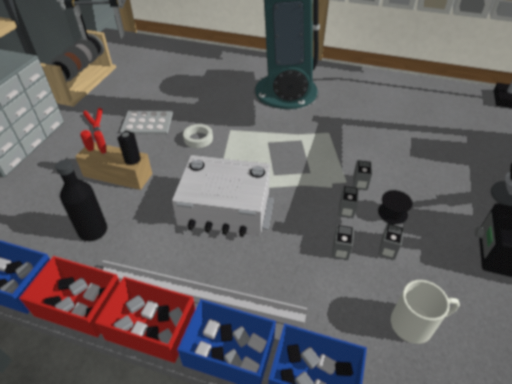

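View pics/top.png

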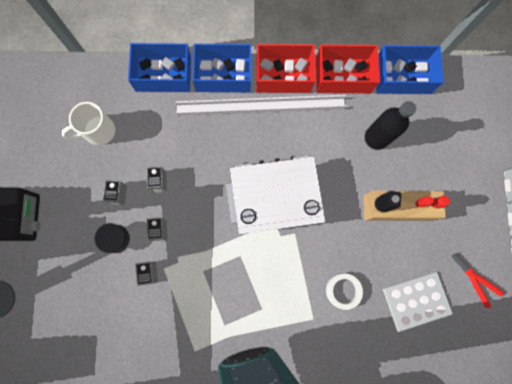

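The scene view shows the cabinet at about (222,192), the driver at (129,148) in the stand, the bottle at (83,208), the spares at (363,170), (349,200), (344,240), (393,240) and the reel at (396,206). In the top view the latch heads are at (249,216) and (312,208), the driver at (388,201), the spares at (113,190), (155,177), (155,229), (147,272) and the reel at (112,238).

```bash
cat > m.py <<'E'
from h import *
C={}
for n in('scene','top'):
    s=dict(np.load(n+'.npz')); s['p']=cloud(s); C[n]=s
def rect(P):
    r=cv2.minAreaRect((P[:,:2]*1000).astype(np.float32)); return np.round(r[0],1),np.round(r[1],1),round(r[2],2)
def sel(n,lo,hi): 
    p=C[n]['p']; return np.all((p>lo)&(p<hi),-1)
for n in C:
    print(n)
    for nm,lo,hi in [('cover',(.2,-.15,.08),(.62,.18,.092)),('heads',(.2,-.15,.0925),(.62,.18,.11)),('stand',(.3,-.5,.062),(.5,-.2,.078)),
        ('drv',(.3,-.36,.1),(.5,-.2,.16)),('bottle',(.45,-.6,.05),(.65,-.2,.25))]:
        m=sel(n,lo,hi); 
        k,l,st,ce=cv2.connectedComponentsWithStats(m.astype(np.uint8))
        for i in range(1,k):
            if st[i,4]>25:
                P=C[n]['p'][l==i]; print(nm,st[i,4],rect(P),np.nanmedian(P,0).round(4),'z',np.percentile(P[:,2],[5,50,95]).round(4))
    m=sel(n,(.1,.18,.035),(.75,.6,.075))
    k,l,st,ce=cv2.connectedComponentsWithStats(m.astype(np.uint8))
    for i in range(1,k):
        if st[i,4]>25:
            P=C[n]['p'][l==i]; T=P[P[:,2]>np.percentile(P[:,2],90)-.006]; print('sp',ce[i].round(),st[i,4],rect(T),T[:,2].mean().round(4))
E
python3 m.py
```

```text
scene
cover 3774 (array([549.9, -14.4]), array([164.2, 200. ]), 8.09) [ 0.5548 -0.0066  0.0859] z [0.0839 0.0859 0.0883]
heads 63 (array([208.7,  47.4]), array([ 8.8, 56.1]), 17.4) [0.2083 0.0509 0.1033] z [0.0941 0.1033 0.1087]
heads 29 (array([510.5, -94.2]), array([11.5, 24.5]), 1.34) [ 0.5116 -0.0944  0.0942] z [0.0927 0.0942 0.0962]
heads 32 (array([527.2, -92.4]), array([12.8, 24.4]), 9.21) [ 0.527  -0.093   0.0941] z [0.0928 0.0941 0.0963]
heads 29 (array([489.7,  51.1]), array([ 9.9, 21.5]), 8.36) [0.4915 0.0509 0.0941] z [0.0928 0.0941 0.0964]
heads 33 (array([506.5,  53. ]), array([12.7, 23.6]), 0.19) [0.5056 0.0531 0.0939] z [0.0926 0.0939 0.0953]
bottle 40 (array([ 502.5, -596. ]), array([ 7.3, 31.1]), 90.0) [ 0.5031 -0.5965  0.1806] z [0.1757 0.1806 0.1829]
bottle 32 (array([ 501.7, -595.9]), array([ 8. , 29.1]), 86.72) [ 0.5023 -0.5956  0.1275] z [0.1233 0.1275 0.13  ]
bottle 32 (array([ 501.7, -596.8]), array([33.8,  6.8]), 1.89) [ 0.5014 -0.5969  0.0735] z [0.0688 0.0735 0.0762]
bottle 2089 (array([ 531.1, -326.8]), array([ 67.8, 173.4]), 0.67) [ 0.5406 -0.3144  0.070
[... 1626 characters left out ...]
501]
sp [ 78. 121.] 116 (array([727.7, 472.6]), array([41.1,  7.1]), 0.12) 0.0696
sp [100. 131.] 233 (array([709.9, 421.4]), array([30.5, 76.4]), 45.64) 0.0703
sp [ 66. 135.] 40 (array([697.8, 496.6]), array([ 4.9, 13.7]), 27.39) 0.0705
sp [155. 177.] 381 (array([593.5, 279.9]), array([51.6, 37.9]), 4.69) 0.0575
sp [112. 191.] 400 (array([558.4, 380.4]), array([38.1, 51.5]), 87.92) 0.0575
sp [ 28. 217.] 486 (array([496.6, 575.9]), array([ 21. , 118.3]), 80.7) 0.07
sp [155. 228.] 392 (array([468.9, 273.3]), array([51.6, 38.7]), 6.51) 0.0572
sp [109. 237.] 719 (array([446.4, 382.4]), array([70.5, 69.4]), 86.51) 0.0462
sp [144. 273.] 412 (array([364.8, 293.9]), array([51.6, 37.9]), 8.16) 0.0576
```

```bash
python3 - <<'E'
import cv2
a=cv2.imread('pics/top.png'); b=cv2.imread('pics/scene.png')
t=[cv2.resize(x,(400,300),interpolation=cv2.INTER_CUBIC) for x in(a[150:240,220:340],a[180:225,360:420],a[160:295,90:270],b[150:240,170:290])]
cv2.imwrite('pics/c1.png',cv2.vconcat([cv2.hconcat(t[:2]),cv2.hconcat(t[2:])]))
E
```

```text
(no output)
```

View pics/c1.png

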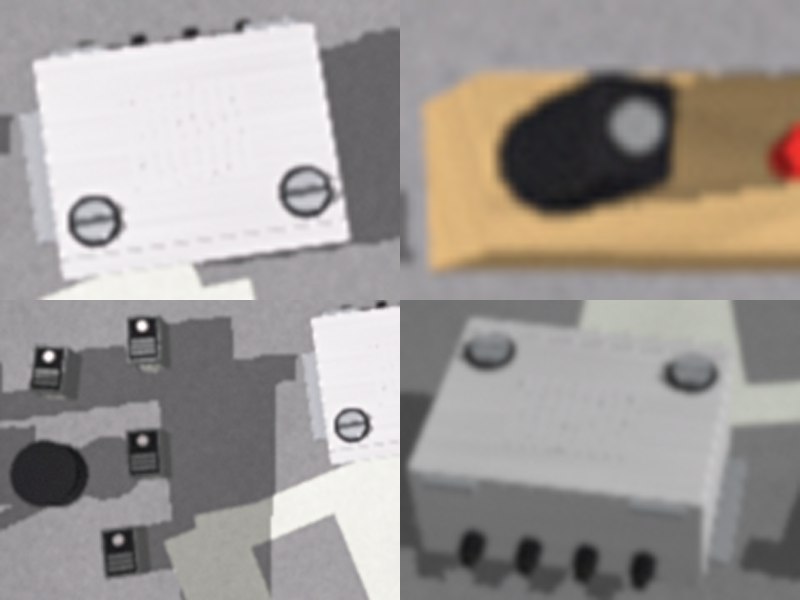

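The crops show both slots lying along the cabinet's y, with heads at (95,218) and (305,190). The handle's end is the grey disc at (635,125), and all four spares have their long side near world x. Next I measure the driver's yaw and the bottle.

```bash
cat > m2.py <<'E'
from m import *
print('----')
for n in C:
    for nm,lo,hi in [('drvtop',(.45,-.33,.143),(.6,-.2,.158)),('drv all',(.45,-.31,.085),(.6,-.2,.158)),('bottle',(.5,-.5,.16),(.75,-.2,.25)),('bottlelow',(.565,-.5,.02),(.75,-.2,.2)),('stand',(.45,-.5,.066),(.58,-.2,.074)),('red',(.45,-.5,.09),(.58,-.31,.158))]:
        P=C[n]['p'][sel(n,lo,hi)]
        if len(P)>5: print(n,nm,len(P),rect(P),np.median(P,0).round(4),'ext',P.min(0).round(3),P.max(0).round(3))
# blue-image edges: driver handle outline in top image at fine level
E
python3 m2.py | sed -n '/----/,$p'
```

```text
----
scene drvtop 133 (array([ 530.8, -265.1]), array([30.5, 37.6]), 86.91) [ 0.5347 -0.2635  0.1487] ext [ 0.512 -0.28   0.143] [ 0.55  -0.249  0.153]
scene drv all 473 (array([ 531.5, -265.1]), array([31.2, 38.7]), 83.16) [ 0.541  -0.2565  0.1256] ext [ 0.512 -0.282  0.085] [ 0.551 -0.249  0.153]
scene bottle 412 (array([ 715.1, -281.7]), array([30. , 30.1]), 74.55) [ 0.7206 -0.2751  0.1971] ext [ 0.7   -0.298  0.16 ] [ 0.73  -0.266  0.212]
scene bottlelow 1939 (array([ 721.2, -273.6]), array([48.9, 67.2]), 51.89) [ 0.7298 -0.2647  0.1133] ext [ 0.684 -0.309  0.02 ] [ 0.749 -0.247  0.2  ]
scene stand 812 (array([ 530.9, -327. ]), array([ 67.3, 172.9]), 0.67) [ 0.5424 -0.3289  0.0692] ext [ 0.496 -0.414  0.066] [ 0.564 -0.24   0.074]
scene red 345 (array([ 533.3, -364.2]), array([59.6, 24.4]), 86.54) [ 0.5364 -0.3717  0.1168] ext [ 0.52  -0.394  0.09 ] [ 0.544 -0.334  0.138]
top drvtop 214 (array([ 529.5, -263.9]), array([27.4, 35.9]), 84.03) [ 0.5288 -0.2632  0.15  ] ext [ 0.511 -0.278  0.143] [ 0.548 -0.25   0.154]
top drv all 389 (array([ 529. , -263.8]), array([27.5, 36.9]), 84.28) [ 0.527  -0.256   0.1467] ext [ 0.51  -0.278  0.085] [ 0.548 -0.249  0.154]
top bottle 315 (array([ 712.8, -281. ]), array([29.6, 29.1]), 86.28) [ 0.7088 -0.2766  0.2081] ext [ 0.698 -0.296  0.16 ] [ 0.727 -0.266  0.214]
top bottlelow 1161 (array([ 710. , -277.8]), array([67.1, 60.9]), 41.24) [ 0.6991 -0.2662  0.1306] ext [ 0.679 -0.311  0.02 ] [ 0.745 -0.247  0.2  ]
top stand 1217 (array([ 529.2, -325.4]), array([171.6,  64.8]), 89.79) [ 0.5182 -0.3321  0.0703] ext [ 0.497 -0.411  0.066] [ 0.562 -0.24   0.074]
top red 319 (array([ 529.8, -363.9]), array([59.7, 24.7]), 88.04) [ 0.5274 -0.3713  0.1273] ext [ 0.517 -0.394  0.09 ] [ 0.542 -0.334  0.141]
```

```bash
cat >> h.py <<'E'
CAB=np.array([554.5,-13.5,0]); CY=np.deg2rad(8.3)
def cab(x,y,z): return CAB+Ro.from_euler('z',CY).apply([x,y,z])
def ori(yaw,tilt=0): # tool down, tool x at yaw, then turned by tilt about tool x
    return Ro.from_euler('xyz',[np.pi,0,yaw])*Ro.from_rotvec([tilt,0,0])
def cur():
    o=get_obs(); return o,np.array(o['tool_pos'])*1000,Ro.from_euler('xyz',o['ee_rot'])
def go(p,R,d=0,o=None,show=True): # p mm: tip wanted, d mm beyond TCP; prints mm and rad in tool axes
    ob,P,Q=cur()
    t=np.array(p)-R.apply([0,0,d])
    dl=Q.inv().apply(t-P)/1000; rv=(Q.inv()*R).as_rotvec()
    print('MOVE',dl.round(4),rv.round(3),'| dist',np.linalg.norm(dl).round(3),'ang',np.rad2deg(np.linalg.norm(rv)).round(1))
def st():
    o,P,Q=cur(); print('t',round(float(o['time']),2),'P',P.round(1),'rpy',o['ee_rot'].round(3),'q',o['joint_positions'].round(2),'F',o['wrist_force'].round(1),'T',o['wrist_torque'].round(2),'w',round(float(o['width']),4),'ff',round(float(o['finger_force']),1))
E
python3 -c "
from h import *
st();go([530,-264.5,200],ori(-.09))"
```

```text
t 0.1 P [ 199.7 -512.   204.4] rpy [-3.14  -0.     0.372] q [-1.3   0.09  1.37  0.    1.68 -0.1 ] F [-0.3  0.3 -0.6] T [0.04 0.01 0.03] w 0.0942 ff 0.0
MOVE [ 0.3977 -0.1106  0.0047] [-0.002  0.     0.462] | dist 0.413 ang 26.5
```

Emit:
carry_out(
  commands=[
    [0.045,-0.012,0,0,0,0.05],
    [0.09,-0.025,0,0,0,0.1],
    [0.135,-0.037,0,0,0,0.15],
    [0.18,-0.05,0,0,0,0.2],
    [0.22,-0.06,0,0,0,0.25],
  ],
  jaw=0.65,
)

```text
time: 0.6
tool_pos: [0.3842, -0.3748, 0.205]
ee_rot: [-3.141, 0.0, 0.12]
wrist_force: [-0.1, 0.1, 0.6]
width: 0.0615
finger_force: 0.0
```

```bash
python3 -c "
from h import *
st();go([530,-264.5,200],ori(-.09))"
```

```text
t 0.6 P [ 384.2 -374.8  205. ] rpy [-3.141  0.     0.12 ] q [-0.88  0.06  1.4   0.    1.68  0.57] F [-0.1  0.1  0.6] T [-0.08  0.01 -0.02] w 0.0615 ff 0.0
MOVE [ 0.1579 -0.092   0.0051] [-0.001  0.     0.21 ] | dist 0.183 ang 12.0
```

Emit:
carry_out(
  commands=[
    [0.04,-0.023,0.001,0,0,0.05],
    [0.08,-0.046,0.002,0,0,0.1],
    [0.12,-0.07,0.004,0,0,0.16],
    [0.158,-0.092,0.005,0,0,0.21],
    [0.158,-0.092,0.005,0,0,0.21],
  ],
)

```text
time: 1.1
tool_pos: [0.5316, -0.262, 0.1989]
ee_rot: [-3.139, 0.001, -0.082]
wrist_force: [-0.2, 0.4, -0.1]
width: 0.0614
finger_force: 0.0
```

```bash
python3 -c "
from h import *
st();go([530,-264.5,91],ori(-.09))
s=snap('top','t2');s=snap('scene','s2')
a=cv2.imread('pics/t2.png')[100:300,300:512];b=cv2.imread('pics/s2.png')[50:250,50:250]
cv2.imwrite('pics/c2.png',cv2.hconcat([cv2.resize(a,(400,400)),cv2.resize(b,(400,400))]))"
```

```text
t 1.1 P [ 531.6 -262.   198.9] rpy [-3.139e+00  1.000e-03 -8.200e-02] q [-0.55  0.19  1.27  0.    1.68  1.1 ] F [-0.2  0.4 -0.1] T [ 0.01  0.02 -0.02] w 0.0614 ff 0.0
MOVE [-0.0013  0.0029  0.1079] [-0.003  0.001  0.008] | dist 0.108 ang 0.5
```

View pics/c2.png

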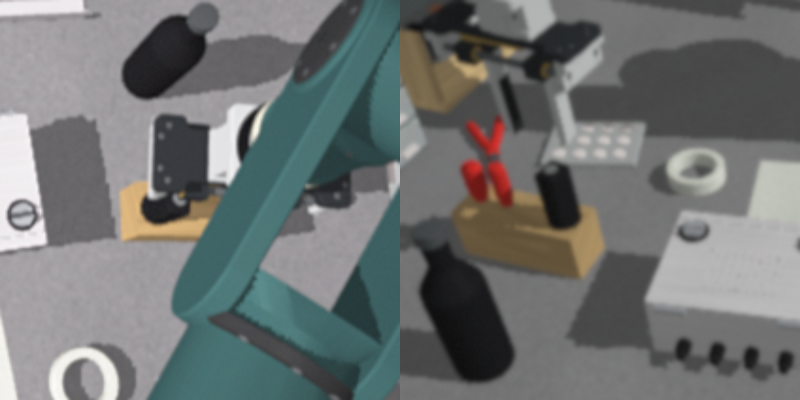

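The left half shows the gripper over the stand with its body wide along the closing line. The right half shows the fingers at (510,100) and (565,120) above the handle at (553,175), clear of the red drivers.

Emit:
carry_out(
  commands=[
    [-0.001,0.002,0.02,0,0,0.008],
    [-0.0015,0.0025,0.045,0,0,0.008],
    [-0.0015,0.0025,0.075,0,0,0.008],
    [-0.0015,0.0025,0.1,0,0,0.008],
    [-0.0015,0.0025,0.108,0,0,0.008],
  ],
)

```text
time: 1.7
tool_pos: [0.5237, -0.2687, 0.0889]
ee_rot: [-3.139, 0.006, -0.098]
wrist_force: [0.2, 0.3, -1.4]
width: 0.0612
finger_force: 0.0
```

```bash
python3 -c "
from h import *
st();go([530,-264.5,91],ori(-.09))"
```

```text
t 1.7 P [ 523.7 -268.7   88.9] rpy [-3.139  0.006 -0.098] q [-0.57  0.23  1.44 -0.    1.48  1.1 ] F [ 0.2  0.3 -1.4] T [ 0.05 -0.   -0.03] w 0.0612 ff 0.0
MOVE [ 0.0059 -0.0048 -0.0021] [-0.002  0.006 -0.008] | dist 0.008 ang 0.6
```

Emit:
carry_out(
  commands=[
    [0.006,-0.005,-0.002,0,0.006,-0.005],
    [0.006,-0.005,-0.002,0,0.006,-0.005],
    [0.006,-0.005,-0.002,0,0.006,-0.005],
    [0.006,-0.005,-0.002,0,0.006,-0.005],
    [0.006,-0.005,-0.002,0,0.006,-0.005],
  ],
)

```text
time: 2.2
tool_pos: [0.5339, -0.2643, 0.0956]
ee_rot: [3.141, -0.008, -0.091]
wrist_force: [-0.4, 0.8, -1.1]
width: 0.061
finger_force: 0.0
```

```bash
python3 -c "
from h import *
st();go([530,-264.5,91],ori(-.09))"
```

```text
t 2.2 P [ 533.9 -264.3   95.6] rpy [ 3.141 -0.008 -0.091] q [-0.56  0.23  1.43  0.    1.48  1.11] F [-0.4  0.8 -1.1] T [ 0.03 -0.02 -0.01] w 0.061 ff 0.0
MOVE [-0.0039  0.0005  0.0045] [ 0.001 -0.008 -0.001] | dist 0.006 ang 0.4
```

```bash
cat >> h.py <<'E'
import json
def cmdpose(): # commanded pose from the log of last rows
    p=np.array([200,-512,206.]);R=ori(.372)
    for l in open('log.txt'):
        v=[float(x) for x in l.replace(',',' ').split()]
        if len(v)!=6: continue
        p=p+R.apply(np.array(v[:3])*1000); R=R*Ro.from_rotvec(v[3:])
    return p,R
def log(*rows):
    with open('log.txt','a') as f:
        for r in rows: f.write(' '.join(map(str,r))+'\n')
def nxt(*tg,d=76): # several successive targets (p,R,d) from commanded pose
    p,R=cmdpose(); o,P,Q=cur()
    print('cmd',p.round(1),'meas-cmd',(P-p).round(1),'rot err',(R.inv()*Q).as_rotvec().round(3))
    for t in tg:
        T,S=np.array(t[0]),t[1]; T=T-S.apply([0,0,t[2] if len(t)>2 else 0])
        dl=R.inv().apply(T-p)/1000; rv=(R.inv()*S).as_rotvec()
        print('MOVE',dl.round(4).tolist(),rv.round(3).tolist(),'| dist',np.linalg.norm(dl).round(3),'ang',np.rad2deg(np.linalg.norm(rv)).round(1))
        if len(t)<4: p,R=T,S
E
rm -f log.txt; python3 -c "
from h import *
log([.22,-.06,0,0,0,.25],[.158,-.092,.005,0,0,.21],[-.0015,.0025,.108,0,0,.008],[.006,-.005,-.002,0,.006,-.005])
st();nxt(([530,-264.5,91],ori(-.09)))
d=snapshot('scene');d=snapshot('scene');st();nxt()"
```

```text
t 2.2 P [ 533.9 -264.3   95.6] rpy [ 3.141 -0.008 -0.091] q [-0.56  0.23  1.43  0.    1.48  1.11] F [-0.4  0.8 -1.1] T [ 0.03 -0.02 -0.01] w 0.061 ff 0.0
cmd [ 533.5 -263.6   95. ] meas-cmd [ 0.4 -0.8  0.6] rot err [-0.001  0.002  0.   ]
MOVE [-0.0034, 0.0013, 0.004] [0.0, -0.006, -0.001] | dist 0.005 ang 0.3
t 2.3 P [ 533.6 -264.2   95. ] rpy [ 3.141 -0.007 -0.091] q [-0.56  0.23  1.43  0.    1.48  1.11] F [ 0.1 -0.3 -0.8] T [ 0.05 -0.01  0.03] w 0.0609 ff 0.0
cmd [ 533.5 -263.6   95. ] meas-cmd [ 0.1 -0.7  0. ] rot err [-0.001  0.001  0.   ]
```

Commanded-pose tracking agrees with the measured pose once the arm settles, so from here I plan from the commanded pose.

Emit:
carry_out(
  commands=[
    [-0.0035,0.001,0.004,0,-0.006,0],
    [-0.0035,0.001,0.004,0,-0.006,0],
    [-0.0035,0.001,0.004,0,-0.006,0],
    [-0.0035,0.001,0.004,0,-0.006,0],
    [-0.0035,0.001,0.004,0,-0.006,0],
  ],
)

```text
time: 2.8
tool_pos: [0.5299, -0.2648, 0.0905]
ee_rot: [3.141, -0.0, -0.091]
wrist_force: [0.7, -0.3, 0.6]
width: 0.0613
finger_force: 0.0
```

Emit:
carry_out(
  commands=[
    [0,0,0,0,0,0],
    [0,0,0,0,0,0],
    [0,0,0,0,0,0],
    [0,0,0,0,0,0],
    [0,0,0,0,0,0],
  ],
  jaw=0,
)

```text
time: 3.3
tool_pos: [0.5299, -0.2648, 0.0905]
ee_rot: [3.141, -0.0, -0.091]
wrist_force: [0.6, -0.6, -0.0]
width: 0.0278
finger_force: 29.9
```

```bash
python3 -c "
from h import *
log([-.0035,.001,.004,0,-.006,0])
st();L=cab(-48,74,0);print(L,cab(-48,-74,0))
A=ori(CY+np.pi/2)
nxt(([530,-264.5,191],ori(-.09)),([L[0],L[1],135],A,76))"
```

```text
t 3.3 P [ 529.9 -264.8   90.5] rpy [ 3.141 -0.    -0.091] q [-0.56  0.23  1.44 -0.    1.47  1.1 ] F [ 0.6 -0.6 -0. ] T [-0.01 -0.01  0.03] w 0.0278 ff 29.9
[496.32040325  52.79581074   0.        ] [517.685121   -93.65400604   0.        ]
cmd [ 530.  -264.2   91. ] meas-cmd [-0.1 -0.6 -0.5] rot err [-0.  0.  0.]
MOVE [0.0001, 0.0003, -0.1] [0.0, 0.0, -0.001] | dist 0.1 ang 0.1
MOVE [-0.0621, -0.313, -0.02] [0.0, 0.0, -1.806] | dist 0.32 ang 103.5
```

Emit:
carry_out(
  commands=[
    [0,0,-0.015,0,0,0],
    [0,0,-0.04,0,0,0],
    [0,0,-0.08,0,0,0],
    [0,0,-0.11,0,0,0],
    [0,0,-0.12,0,0,0],
  ],
)

```text
time: 3.8
tool_pos: [0.5314, -0.2657, 0.2161]
ee_rot: [3.138, -0.008, -0.091]
wrist_force: [0.6, 0.1, -1.1]
width: 0.0279
finger_force: 29.9
```

```bash
python3 -c "
from h import *
log([0,0,-.12,0,0,0])
st();L=cab(-48,-74,0)
A=ori(CY+np.pi/2)
nxt(([L[0],L[1],135],A,76))"
```

```text
t 3.8 P [ 531.4 -265.7  216.1] rpy [ 3.138 -0.008 -0.091] q [-0.56  0.18  1.25 -0.    1.71  1.1 ] F [ 0.6  0.1 -1.1] T [ 0.07 -0.03  0.03] w 0.0279 ff 29.9
cmd [ 530.  -264.2  211. ] meas-cmd [ 1.4 -1.4  5.1] rot err [-0.004  0.008  0.   ]
MOVE [-0.0277, -0.1688, -0.0] [0.0, 0.0, -1.807] | dist 0.171 ang 103.5
```

Emit:
carry_out(
  commands=[
    [-0.005,-0.034,0,0,0,-0.14],
    [-0.011,-0.068,0,0,0,-0.28],
    [-0.017,-0.102,0,0,0,-0.42],
    [-0.022,-0.136,0,0,0,-0.56],
    [-0.028,-0.169,0,0,0,-0.7],
  ],
)

```text
time: 4.3
tool_pos: [0.5165, -0.0923, 0.2094]
ee_rot: [-3.14, 0.001, 0.614]
wrist_force: [-0.1, -0.4, -1.3]
width: 0.0279
finger_force: 29.9
```

Emit:
carry_out(
  commands=[
    [0,0,0,0,0,-0.14],
    [0,0,0,0,0,-0.28],
    [0,0,0,0,0,-0.42],
    [0,0,0,0,0,-0.56],
    [0,0,0,0,0,-0.7],
  ],
)

```text
time: 4.8
tool_pos: [0.5167, -0.0936, 0.2094]
ee_rot: [-3.139, 0.0, 1.315]
wrist_force: [0.3, 0.6, -1.8]
width: 0.028
finger_force: 29.9
```

Emit:
carry_out(
  commands=[
    [0,0,0,0,0,-0.14],
    [0,0,0,0,0,-0.28],
    [0,0,0,0,0,-0.406],
    [0,0,0,0,0,-0.406],
    [0,0,0,0,0,-0.406],
  ],
)

```text
time: 5.3
tool_pos: [0.517, -0.0938, 0.2098]
ee_rot: [-3.14, -0.0, 1.712]
wrist_force: [0.4, -0.7, -1.7]
width: 0.0279
finger_force: 29.9
```

```bash
python3 -c "
from h import *
log([-.028,-.169,0,0,0,-.7],[0,0,0,0,0,-.7],[0,0,0,0,0,-.406])
st();L=cab(-48,-74,0)
A=ori(CY+np.pi/2)
nxt(([L[0],L[1],97],A,76))
s=snap('scene','s3'); t=snap('top','t3')
for n,q in (('s',s),('t',t)):
  p=cloud(q); m=np.all((p>[.45,-.16,.1])&(p<[.58,-.04,.19]),-1); P=p[m]
  for z in np.arange(.13,.19,.01):
    k=P[(P[:,2]>z)&(P[:,2]<z+.01)]
    if len(k)>4: print(n,z.round(3),len(k),k.min(0).round(4)[:2],k.max(0).round(4)[:2])
b=cv2.imread('pics/s3.png')[90:240,150:350]
a=cv2.imread('pics/t3.png')[150:260,220:365]
cv2.imwrite('pics/c3.png',cv2.hconcat([cv2.resize(b,(400,300),interpolation=3),cv2.resize(a,(400,300),interpolation=3)]))
"
```

```text
t 5.3 P [517.  -93.8 209.8] rpy [-3.14  -0.     1.712] q [-0.29  0.03  1.42 -0.    1.69 -0.43] F [ 0.4 -0.7 -1.7] T [-0.01 -0.08  0.03] w 0.0279 ff 29.9
cmd [517.4 -93.4 211. ] meas-cmd [-0.5 -0.4 -1.2] rot err [0.001 0.    0.003]
MOVE [-0.0003, 0.0002, 0.038] [-0.0, 0.0, -0.001] | dist 0.038 ang 0.0
s 0.13 14 [ 0.518  -0.1023] [ 0.522  -0.0876]
s 0.14 23 [ 0.5152 -0.102 ] [ 0.5209 -0.0863]
s 0.15 15 [ 0.5167 -0.0974] [ 0.5229 -0.0903]
s 0.16 12 [ 0.5173 -0.0982] [ 0.523  -0.0903]
s 0.17 8 [ 0.5193 -0.0965] [ 0.5245 -0.0907]
```

View pics/c3.png

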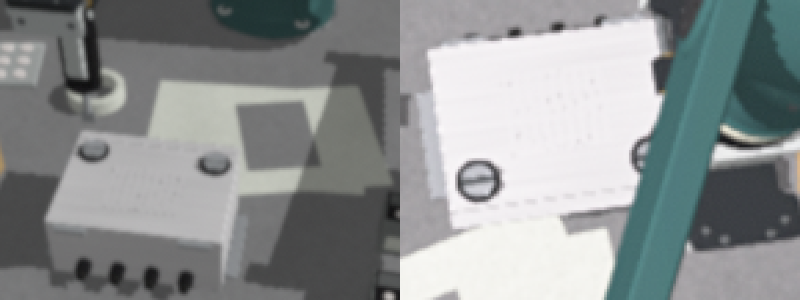

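The left crop shows the driver upright with its blade at (90,100), just above the right head at (93,148). The depth points put the blade about 1 mm from the slot axis.

Emit:
carry_out(
  commands=[
    [0,0.0005,0.015,0,0,0],
    [0,0.0005,0.03,0,0,0],
    [0,0.0005,0.036,0,0,0],
    [0,0.0005,0.038,0,0,0],
    [0,0.0005,0.038,0,0,0],
  ],
)

```text
time: 5.9
tool_pos: [0.5175, -0.0937, 0.1717]
ee_rot: [-3.14, -0.0, 1.715]
wrist_force: [0.7, -0.1, -0.4]
width: 0.0277
finger_force: 29.9
```

Emit:
carry_out(
  commands=[
    [0,0,0.001,0,0,0],
    [0,0,0.002,0,0,0],
    [0,0,0.003,0,0,0],
    [0,0,0.004,0,0,0],
    [0,0,0.004,0,0,0],
  ],
)

```text
time: 6.4
tool_pos: [0.5178, -0.0938, 0.1684]
ee_rot: [-3.142, 0.0, 1.715]
wrist_force: [0.7, -0.0, -0.7]
width: 0.0279
finger_force: 29.9
```

```bash
python3 -c "
from h import *
log([0,.0005,.038,0,0,0],[0,0,.004,0,0,0])
st();nxt()"
```

```text
t 6.4 P [517.8 -93.8 168.4] rpy [-3.142  0.     1.715] q [-0.29  0.04  1.49 -0.    1.61 -0.43] F [ 0.7 -0.  -0.7] T [-0.04 -0.11 -0.06] w 0.0279 ff 29.9
cmd [517.9 -93.3 169. ] meas-cmd [-0.1 -0.5 -0.6] rot err [ 0. -0.  0.]
```

Emit:
carry_out(
  commands=[
    [0,0,0.001,0,0,0],
    [0,0,0.002,0,0,0],
    [0,0,0.002,0,0,0],
    [0,0,0.002,0,0,-0.1],
    [0,0,0.002,0,0,-0.2],
  ],
)

```text
time: 6.9
tool_pos: [0.5178, -0.0938, 0.1664]
ee_rot: [-3.141, 0.0, 1.919]
wrist_force: [0.2, 0.5, -1.6]
width: 0.0282
finger_force: 29.9
```

```bash
python3 -c "
from h import *
log([0,0,.002,0,0,-.2])
st();nxt()"
```

```text
t 6.9 P [517.8 -93.8 166.4] rpy [-3.141  0.     1.919] q [-0.29  0.05  1.49 -0.    1.6  -0.63] F [ 0.2  0.5 -1.6] T [-0.11 -0.04  0.05] w 0.0282 ff 29.9
cmd [517.9 -93.3 167. ] meas-cmd [-0.1 -0.5 -0.6] rot err [ 0.    -0.    -0.004]
```

Emit:
carry_out(
  commands=[
    [0,0,0,0,0,-0.13],
    [0,0,0,0,0,-0.26],
    [0,0,0,0,0,-0.39],
    [0,0,0,0,0,-0.52],
    [0,0,0,0,0,-0.65],
  ],
)

```text
time: 7.4
tool_pos: [0.5175, -0.0942, 0.1664]
ee_rot: [-3.141, -0.0, 2.57]
wrist_force: [-0.8, -0.4, -1.3]
width: 0.028
finger_force: 29.9
```

Emit:
carry_out(
  commands=[
    [0,0,0,0,0,-0.13],
    [0,0,0,0,0,-0.26],
    [0,0,0,0,0,-0.39],
    [0,0,0,0,0,-0.52],
    [0,0,0,0,0,-0.65],
  ],
)

```text
time: 7.9
tool_pos: [0.5178, -0.094, 0.1664]
ee_rot: [-3.141, -0.0, -3.063]
wrist_force: [-0.9, -0.4, -1.4]
width: 0.0279
finger_force: 29.9
```

```bash
python3 -c "
from h import *
log([0,0,0,0,0,-.65],[0,0,0,0,0,-.65])
st();nxt()"
```

```text
t 7.9 P [517.8 -94.  166.4] rpy [-3.141 -0.    -3.063] q [-0.29  0.05  1.49 -0.    1.6  -1.94] F [-0.9 -0.4 -1.4] T [ 0.01 -0.19 -0.07] w 0.0279 ff 29.9
cmd [517.9 -93.3 167. ] meas-cmd [-0.1 -0.7 -0.6] rot err [ 0.     0.    -0.005]
```

Emit:
carry_out(
  commands=[
    [0,0,0,0,0,-0.06],
    [0,0,0,0,0,-0.12],
    [0,0,0,0,0,-0.18],
    [0,0,0,0,0,-0.22],
    [0,0,0,0,0,-0.22],
  ],
)

```text
time: 8.4
tool_pos: [0.5179, -0.0939, 0.1664]
ee_rot: [-3.141, 0.0, -2.849]
wrist_force: [0.8, 0.2, -2.3]
width: 0.0279
finger_force: 29.9
```

```bash
python3 -c "
from h import *
log([0,0,0,0,0,-.22])
st();nxt()"
```

```text
t 8.4 P [517.9 -93.9 166.4] rpy [-3.141  0.    -2.849] q [-0.29  0.05  1.49 -0.    1.6  -2.15] F [ 0.8  0.2 -2.3] T [ 0.04 -0.18 -0.08] w 0.0279 ff 29.9
cmd [517.9 -93.3 167. ] meas-cmd [-0.1 -0.6 -0.6] rot err [ 0. -0.  0.]
```

Emit:
carry_out(
  commands=[
    [0,0,0,0,0,-0.03],
    [0,0,0,0,0,-0.06],
    [0,0,0,0,0,-0.09],
    [0,0,0,0,0,-0.12],
    [0,0,0,0,0,-0.12],
  ],
)

```text
time: 8.9
tool_pos: [0.5179, -0.0938, 0.1664]
ee_rot: [-3.141, 0.0, -2.728]
wrist_force: [0.5, -0.0, -1.2]
width: 0.028
finger_force: 29.9
```

```bash
python3 -c "
from h import *
log([0,0,0,0,0,-.12])
st();nxt()"
```

```text
t 8.9 P [517.9 -93.8 166.4] rpy [-3.141  0.    -2.728] q [-0.29  0.05  1.49 -0.    1.6  -2.27] F [ 0.5 -0.  -1.2] T [ 0.06 -0.23  0.01] w 0.028 ff 29.9
cmd [517.9 -93.3 167. ] meas-cmd [-0.1 -0.5 -0.6] rot err [ 0. -0. -0.]
```

Emit:
carry_out(
  commands=[
    [0,0,0,0,0,0.13],
    [0,0,0,0,0,0.26],
    [0,0,-0.01,0,0,0.26],
    [0,0,-0.03,0,0,0.26],
    [0,0,-0.045,0,0,0.26],
  ],
)

```text
time: 9.4
tool_pos: [0.5181, -0.0939, 0.2133]
ee_rot: [-3.141, 0.001, -2.986]
wrist_force: [0.2, -0.7, -1.3]
width: 0.0275
finger_force: 29.9
```

```bash
python3 -c "
from h import *
log([0,0,-.045,0,0,.26])
st();L=cab(-48,74,0);A=ori(CY+np.pi/2)
nxt(([L[0],L[1],135],A,76))
s=snap('scene','s4')
b=cv2.imread('pics/s4.png')[90:240,150:350]
cv2.imwrite('pics/c4.png',cv2.resize(b,(600,450),interpolation=3))
p=cloud(s); m=np.all((p>[.45,-.12,.0925])&(p<[.58,.08,.1]),-1).astype(np.uint8)
k,l,stt,ce=cv2.connectedComponentsWithStats(m)
for i in range(1,k):
  if stt[i,4]>8: print(ce[i],stt[i,4],p[l==i].mean(0).round(4))
"
```

```text
t 9.4 P [518.1 -93.9 213.3] rpy [-3.141e+00  1.000e-03 -2.986e+00] q [-0.29  0.03  1.41 -0.    1.69 -2.01] F [ 0.2 -0.7 -1.3] T [ 0.05 -0.19  0.02] w 0.0275 ff 29.9
cmd [517.9 -93.3 212. ] meas-cmd [ 0.2 -0.6  1.3] rot err [ 0.001 -0.001 -0.002]
MOVE [-0.001, 0.1477, 0.001] [-0.0, 0.0, 1.579] | dist 0.148 ang 90.5
[193.38461538 163.26923077] 26 [ 0.52   -0.1011  0.0945]
[199.28 164.32] 25 [ 0.519  -0.0863  0.0942]
[257.14516129 170.43548387] 62 [0.4979 0.0522 0.0942]
```

View pics/c4.png

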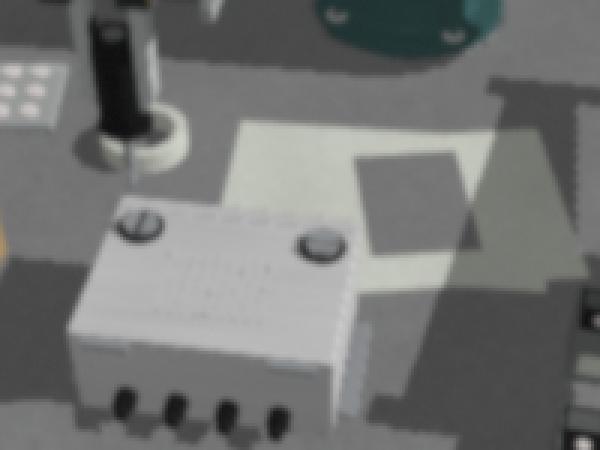

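The picture shows the right slot at (140,225) now pointing front to back (undone), and the left at (321,243) still across. Next is the left latch.

Emit:
carry_out(
  commands=[
    [0,0.03,0,0,0,0.13],
    [0,0.06,0,0,0,0.26],
    [0,0.09,0,0,0,0.39],
    [0,0.12,0,0,0,0.52],
    [-0.001,0.1477,0.001,0,0,0.65],
  ],
)

```text
time: 9.95
tool_pos: [0.4961, 0.0535, 0.2111]
ee_rot: [3.141, 0.001, 2.641]
wrist_force: [-0.9, -0.6, -0.7]
width: 0.0278
finger_force: 29.9
```

Emit:
carry_out(
  commands=[
    [0,0,0,0,0,0.13],
    [0,0,0,0,0,0.26],
    [0,0,0,0,0,0.39],
    [0,0,0,0,0,0.52],
    [0,0,0,0,0,0.65],
  ],
)

```text
time: 10.45
tool_pos: [0.4964, 0.0524, 0.2109]
ee_rot: [3.141, 0.0, 1.991]
wrist_force: [-0.4, -0.2, -1.2]
width: 0.0278
finger_force: 29.9
```

Emit:
carry_out(
  commands=[
    [0,0,0,0,0,0.13],
    [0,0,0,0,0,0.26],
    [0,0,0,0,0,0.279],
    [0,0,0,0,0,0.279],
    [0,0,0,0,0,0.279],
  ],
)

```text
time: 10.95
tool_pos: [0.4963, 0.0523, 0.2106]
ee_rot: [3.141, 0.0, 1.718]
wrist_force: [0.2, 0.1, -1.6]
width: 0.0279
finger_force: 29.9
```

```bash
python3 -c "
from h import *
log([-.001,.1477,.001,0,0,.65],[0,0,0,0,0,.65],[0,0,0,0,0,.279])
st();L=cab(-48,74,0);A=ori(CY+np.pi/2)
nxt(([L[0],L[1],97],A,76))
s=snap('scene'); p=cloud(s); m=np.all((p>[.45,0,.125])&(p<[.58,.1,.15]),-1); P=p[m]; print(len(P),P.min(0),P.max(0),np.median(P,0))
"
```

```text
t 10.95 P [496.3  52.3 210.6] rpy [3.141 0.    1.718] q [-0.01 -0.03  1.48 -0.    1.69 -0.16] F [ 0.2  0.1 -1.6] T [ 0.05 -0.08 -0.07] w 0.0279 ff 29.9
cmd [496.3  52.8 211. ] meas-cmd [-0.1 -0.5 -0.4] rot err [-0.    -0.    -0.002]
MOVE [-0.0, -0.0, 0.038] [-0.0, 0.0, 0.0] | dist 0.038 ang 0.0
35 [0.49297579 0.04446084 0.13430047] [0.501918   0.05909379 0.14999156] [0.49810008 0.05190957 0.14236699]
```

Emit:
carry_out(
  commands=[
    [0,0.0005,0.015,0,0,0],
    [0,0.0005,0.03,0,0,0],
    [0,0.0005,0.036,0,0,0],
    [0,0.0005,0.039,0,0,0],
    [0,0.0005,0.041,0,0,0],
  ],
)

```text
time: 11.5
tool_pos: [0.4965, 0.0524, 0.1687]
ee_rot: [-3.141, -0.0, 1.716]
wrist_force: [0.1, 0.0, -1.4]
width: 0.0278
finger_force: 29.9
```

Emit:
carry_out(
  commands=[
    [0,0,0.001,0,0,0],
    [0,0,0.002,0,0,0],
    [0,0,0.003,0,0,0],
    [0,0,0.003,0,0,-0.1],
    [0,0,0.003,0,0,-0.22],
  ],
)

```text
time: 12.0
tool_pos: [0.4965, 0.0521, 0.1666]
ee_rot: [-3.141, 0.0, 1.94]
wrist_force: [-1.6, -1.2, -1.5]
width: 0.0282
finger_force: 29.9
```

```bash
python3 -c "
from h import *
log([0,.0005,.041,0,0,0],[0,0,.003,0,0,-.22])
st();nxt()"
```

```text
t 12.0 P [496.5  52.1 166.6] rpy [-3.141  0.     1.94 ] q [-0.01 -0.01  1.55 -0.    1.6  -0.38] F [-1.6 -1.2 -1.5] T [-0.22  0.29  0.02] w 0.0282 ff 29.9
cmd [496.8  52.9 167. ] meas-cmd [-0.4 -0.7 -0.4] rot err [ 0.001 -0.    -0.004]
```

In the slot. Turning.

Emit:
carry_out(
  commands=[
    [0,0,0,0,0,-0.13],
    [0,0,0,0,0,-0.26],
    [0,0,0,0,0,-0.39],
    [0,0,0,0,0,-0.52],
    [0,0,0,0,0,-0.65],
  ],
)

```text
time: 12.5
tool_pos: [0.4965, 0.0519, 0.1666]
ee_rot: [-3.14, 0.0, 2.591]
wrist_force: [0.3, -0.0, -1.2]
width: 0.0281
finger_force: 29.9
```

Emit:
carry_out(
  commands=[
    [0,0,0,0,0,-0.13],
    [0,0,0,0,0,-0.26],
    [0,0,0,0,0,-0.39],
    [0,0,0,0,0,-0.52],
    [0,0,0,0,0,-0.65],
  ],
)

```text
time: 13.0
tool_pos: [0.4969, 0.0523, 0.1666]
ee_rot: [-3.141, 0.0, -3.042]
wrist_force: [-0.3, -0.7, -1.9]
width: 0.0278
finger_force: 29.9
```

Emit:
carry_out(
  commands=[
    [0,0,0,0,0,-0.08],
    [0,0,0,0,0,-0.16],
    [0,0,0,0,0,-0.24],
    [0,0,0,0,0,-0.3],
    [0,0,0,0,0,-0.34],
  ],
)

```text
time: 13.5
tool_pos: [0.4969, 0.0526, 0.1666]
ee_rot: [3.141, 0.001, -2.705]
wrist_force: [0.4, -0.1, -1.2]
width: 0.0282
finger_force: 29.9
```

```bash
python3 -c "
from h import *
log([0,0,0,0,0,-.65],[0,0,0,0,0,-.65],[0,0,0,0,0,-.34])
st();nxt()"
```

```text
t 13.5 P [496.9  52.6 166.6] rpy [ 3.141e+00  1.000e-03 -2.705e+00] q [-0.01 -0.01  1.55  0.    1.6  -2.02] F [ 0.4 -0.1 -1.2] T [ 0.24 -0.22 -0.09] w 0.0282 ff 29.9
cmd [496.8  52.9 167. ] meas-cmd [ 0.1 -0.3 -0.3] rot err [-0.    -0.001 -0.002]
```

Emit:
carry_out(
  commands=[
    [0,0,0,0,0,0.13],
    [0,0,0,0,0,0.27],
    [0,0,-0.01,0,0,0.27],
    [0,0,-0.04,0,0,0.27],
    [0,0,-0.075,0,0,0.27],
  ],
)

```text
time: 14.0
tool_pos: [0.496, 0.0524, 0.2417]
ee_rot: [3.141, -0.003, -2.974]
wrist_force: [1.1, 0.4, -1.5]
width: 0.0279
finger_force: 29.9
```

```bash
python3 -c "
from h import *
log([0,0,-.075,0,0,.27])
st();A=ori(CY+np.pi/2,-.873);B=ori(CY+np.pi/2)
nxt((cab(-140,0,150),B,76),(cab(-120,0,100),A,76),(cab(-105,0,72),A,76),(cab(-78,0,68),A,76))
s=snap('scene'); p=cloud(s); m=np.all((p>[.45,-.12,.0925])&(p<[.58,.08,.1]),-1).astype(np.uint8)
k,l,stt,ce=cv2.connectedComponentsWithStats(m)
for i in range(1,k):
  if stt[i,4]>8: print(ce[i],stt[i,4],p[l==i].mean(0).round(4))
"
```

```text
t 14.0 P [496.   52.4 241.7] rpy [ 3.141e+00 -3.000e-03 -2.974e+00] q [-0.01 -0.03  1.42 -0.    1.75 -1.75] F [ 1.1  0.4 -1.5] T [ 0.08 -0.18  0.02] w 0.0279 ff 29.9
cmd [496.8  52.9 242. ] meas-cmd [-0.8 -0.5 -0.2] rot err [-0.     0.003 -0.003]
MOVE [0.094, -0.0722, 0.016] [-0.0, 0.0, 1.59] | dist 0.12 ang 91.1
MOVE [-0.0, -0.0382, 0.0772] [-0.873, 0.0, 0.0] | dist 0.086 ang 50.0
MOVE [-0.0, -0.0118, 0.0295] [0.0, 0.0, 0.0] | dist 0.032 ang 0.0
MOVE [-0.0, 0.0143, 0.0233] [0.0, 0.0, 0.0] | dist 0.027 ang 0.0
[196.25       163.76785714] 56 [ 0.5195 -0.094   0.0943]
[254.13793103 169.86206897] 29 [0.4982 0.0449 0.0943]
[260.55172414 170.72413793] 29 [0.4965 0.0602 0.0943]
```

Emit:
carry_out(
  commands=[
    [0.02,-0.015,0,0,0,0.14],
    [0.04,-0.03,0,0,0,0.28],
    [0.06,-0.045,0.005,0,0,0.42],
    [0.08,-0.06,0.01,0,0,0.56],
    [0.094,-0.072,0.016,0,0,0.7],
  ],
)

```text
time: 14.55
tool_pos: [0.4152, -0.0349, 0.2265]
ee_rot: [3.141, 0.002, 2.603]
wrist_force: [0.5, 0.2, -1.7]
width: 0.0278
finger_force: 29.9
```

Emit:
carry_out(
  commands=[
    [0,0,0,0,0,0.14],
    [0,0,0,0,0,0.28],
    [0,0,0,0,0,0.42],
    [0,0,0,0,0,0.56],
    [0,0,0,0,0,0.7],
  ],
)

```text
time: 15.05
tool_pos: [0.4161, -0.0341, 0.2264]
ee_rot: [3.14, 0.001, 1.903]
wrist_force: [0.4, 0.1, -2.2]
width: 0.0278
finger_force: 29.9
```

Emit:
carry_out(
  commands=[
    [0,0,0,0,0,0.1],
    [0,0,0,0,0,0.19],
    [0,0,0,0,0,0.19],
    [0,0,0,0,0,0.19],
    [0,0,0,0,0,0.19],
  ],
)

```text
time: 15.55
tool_pos: [0.4159, -0.0341, 0.2258]
ee_rot: [3.141, 0.0, 1.718]
wrist_force: [-0.0, -0.1, -1.3]
width: 0.0275
finger_force: 29.9
```

Emit:
carry_out(
  commands=[
    [0,-0.004,0.008,-0.1,0,0],
    [0,-0.009,0.018,-0.2,0,0],
    [0,-0.013,0.027,-0.3,0,0],
    [0,-0.018,0.036,-0.4,0,0],
    [0,-0.022,0.044,-0.5,0,0],
  ],
)

```text
time: 16.05
tool_pos: [0.3938, -0.0369, 0.1814]
ee_rot: [2.638, 0.002, 1.718]
wrist_force: [-1.4, -0.1, -1.1]
width: 0.0279
finger_force: 29.9
```

```bash
python3 -c "
from h import *
log([.094,-.072,.016,0,0,.7],[0,0,0,0,0,.7],[0,0,0,0,0,.19],[0,-.022,.044,-.5,0,0])
st();A=ori(CY+np.pi/2,-.873)
nxt((cab(-120,0,100),A,76),(cab(-105,0,72),A,76),(cab(-78,0,68),A,76))
"
```

```text
t 16.05 P [393.8 -36.9 181.4] rpy [2.638e+00 2.000e-03 1.718e+00] q [-0.51 -0.68  2.08  0.31  1.34 -0.67] F [-1.4 -0.1 -1.1] T [-0.07  0.26  0.01] w 0.0279 ff 29.9
cmd [394.1 -36.7 182. ] meas-cmd [-0.4 -0.2 -0.5] rot err [-0.004 -0.001 -0.003]
MOVE [-0.0002, -0.0301, 0.0213] [-0.373, -0.0, 0.0] | dist 0.037 ang 21.4
MOVE [-0.0, -0.0118, 0.0295] [0.0, 0.0, 0.0] | dist 0.032 ang 0.0
MOVE [-0.0, 0.0143, 0.0233] [0.0, 0.0, 0.0] | dist 0.027 ang 0.0
```

The second joint is close to its limit coming straight from the front, so I lever obliquely from the right front instead.

```bash
cat >> h.py <<'E'
LEV=ori(CY+np.deg2rad(130),-.873)
E
python3 -c "
from h import *
st();A=LEV
nxt((cab(-112,-90,105),A,76),(cab(-112,-90,69),A,76),(cab(-77,-60,69),A,76))
print(cab(-112,-90,0),cab(-77,-60,0))
"
```

```text
t 16.05 P [393.8 -36.9 181.4] rpy [2.638e+00 2.000e-03 1.718e+00] q [-0.51 -0.68  2.08  0.31  1.34 -0.67] F [-1.4 -0.1 -1.1] T [-0.07  0.26  0.01] w 0.0279 ff 29.9
cmd [394.1 -36.7 182. ] meas-cmd [-0.4 -0.2 -0.5] rot err [-0.004 -0.001 -0.003]
MOVE [-0.1276, -0.0088, 0.0273] [-0.358, 0.445, -0.543] | dist 0.131 ang 45.1
MOVE [0.0, -0.0276, 0.0231] [0.0, 0.0, 0.0] | dist 0.036 ang 0.0
MOVE [0.0005, 0.0296, 0.0353] [0.0, 0.0, 0.0] | dist 0.046 ang 0.0
[ 456.66516971 -118.72521553    0.        ] [486.9678863  -83.98697482   0.        ]
```

Emit:
carry_out(
  commands=[
    [-0.021,-0.001,0.004,-0.06,0.075,-0.09],
    [-0.043,-0.003,0.009,-0.12,0.15,-0.18],
    [-0.065,-0.004,0.013,-0.18,0.22,-0.27],
    [-0.087,-0.006,0.018,-0.24,0.3,-0.36],
    [-0.108,-0.007,0.023,-0.3,0.37,-0.45],
  ],
)

```text
time: 16.55
tool_pos: [0.4142, -0.1443, 0.1593]
ee_rot: [2.374, -0.024, 2.217]
wrist_force: [0.2, 0.4, -0.8]
width: 0.0279
finger_force: 29.9
```

```bash
python3 -c "
from h import *
log([-0.108, -0.007, 0.023, -0.3, 0.37, -0.45])
st();A=LEV
nxt((cab(-112,-90,105),A,76),(cab(-112,-90,69),A,76),(cab(-77,-60,69),A,76))
"
```

```text
t 16.55 P [ 414.2 -144.3  159.3] rpy [ 2.374 -0.024  2.217] q [-1.08 -0.25  1.98  0.75  1.58 -1.77] F [ 0.2  0.4 -0.8] T [-0.33  0.22  0.01] w 0.0279 ff 29.9
cmd [ 414.6 -142.9  158.4] meas-cmd [-0.4 -1.4  0.8] rot err [ 0.045 -0.052  0.059]
MOVE [-0.0168, -0.0102, -0.0046] [-0.058, 0.076, -0.092] | dist 0.02 ang 7.6
MOVE [0.0, -0.0276, 0.0231] [0.0, 0.0, 0.0] | dist 0.036 ang 0.0
MOVE [0.0005, 0.0296, 0.0353] [0.0, 0.0, 0.0] | dist 0.046 ang 0.0
```

Emit:
carry_out(
  commands=[
    [-0.008,-0.005,-0.002,-0.03,0.038,-0.046],
    [-0.017,-0.01,-0.0045,-0.058,0.076,-0.092],
    [-0.017,-0.01,-0.0045,-0.058,0.076,-0.092],
    [-0.017,-0.01,-0.0045,-0.058,0.076,-0.092],
    [-0.017,-0.01,-0.0045,-0.058,0.076,-0.092],
  ],
)

```text
time: 17.05
tool_pos: [0.4161, -0.1615, 0.1543]
ee_rot: [2.317, -0.017, 2.332]
wrist_force: [-0.1, 0.4, -1.7]
width: 0.0279
finger_force: 29.9
```

```bash
python3 -c "
from h import *
log([-0.017, -0.01, -0.0045, -0.058, 0.076, -0.092])
st();nxt()
go(cab(-112,-90,69),LEV,76)
"
```

```text
t 17.05 P [ 416.1 -161.5  154.3] rpy [ 2.317 -0.017  2.332] q [-1.11 -0.13  1.91  0.78  1.65 -1.92] F [-0.1  0.4 -1.7] T [-0.37  0.24 -0.  ] w 0.0279 ff 29.9
cmd [ 418.2 -162.3  153.9] meas-cmd [-2.1  0.7  0.4] rot err [ 0.048 -0.05   0.067]
MOVE [-0.0024 -0.0262  0.0253] [-0.047  0.05  -0.067] | dist 0.037 ang 5.5
```

```bash
cat >> h.py <<'E'
def anchor(): # restart the log at the measured (settled) pose
    o,P,Q=cur(); json.dump([P.tolist(),Q.as_quat().tolist()],open('anchor.json','w')); open('log.txt','w').close()
def cmdpose():
    a=json.load(open('anchor.json')); p=np.array(a[0]);R=Ro.from_quat(a[1])
    for l in open('log.txt'):
        v=[float(x) for x in l.split()]
        p=p+R.apply(np.array(v[:3])*1000); R=R*Ro.from_rotvec(v[3:])
    return p,R
E
python3 -c "
from h import *
snapshot('scene');anchor()
nxt((cab(-112,-90,69),LEV,76),(cab(-77,-60,69),LEV,76))
"
```

```text
cmd [ 416.1 -161.4  154.4] meas-cmd [0. 0. 0.] rot err [0. 0. 0.]
MOVE [-0.0024, -0.0264, 0.0254] [-0.048, 0.05, -0.066] | dist 0.037 ang 5.5
MOVE [0.0005, 0.0296, 0.0353] [0.0, 0.0, 0.0] | dist 0.046 ang 0.0
```

Emit:
carry_out(
  commands=[
    [-0.001,-0.009,0.008,-0.016,0.017,-0.022],
    [-0.002,-0.018,0.017,-0.032,0.034,-0.044],
    [-0.0024,-0.0264,0.0254,-0.048,0.05,-0.066],
    [-0.0024,-0.0264,0.0254,-0.048,0.05,-0.066],
    [-0.0024,-0.0264,0.0254,-0.048,0.05,-0.066],
  ],
)

```text
time: 17.6
tool_pos: [0.4181, -0.1623, 0.1179]
ee_rot: [2.267, -0.001, 2.413]
wrist_force: [0.2, -0.1, -1.0]
width: 0.0278
finger_force: 29.9
```

```bash
python3 -c "
from h import *
log([-0.0024, -0.0264, 0.0254, -0.048, 0.05, -0.066])
st();nxt((cab(-77,-60,69),LEV,76))
s=snap('scene','s5')
b=cv2.imread('pics/s5.png')[90:240,110:310]
cv2.imwrite('pics/c5.png',cv2.resize(b,(600,450),interpolation=3))
"
```

```text
t 17.6 P [ 418.1 -162.3  117.9] rpy [ 2.267e+00 -1.000e-03  2.413e+00] q [-1.12 -0.02  1.92  0.79  1.64 -2.07] F [ 0.2 -0.1 -1. ] T [-0.35  0.28  0.01] w 0.0278 ff 29.9
cmd [ 417.9 -162.2  117.8] meas-cmd [ 0.2 -0.1  0.1] rot err [-0.001  0.     0.001]
MOVE [0.0004, 0.0296, 0.0353] [0.0, 0.0, -0.0] | dist 0.046 ang 0.0
```

View pics/c5.png

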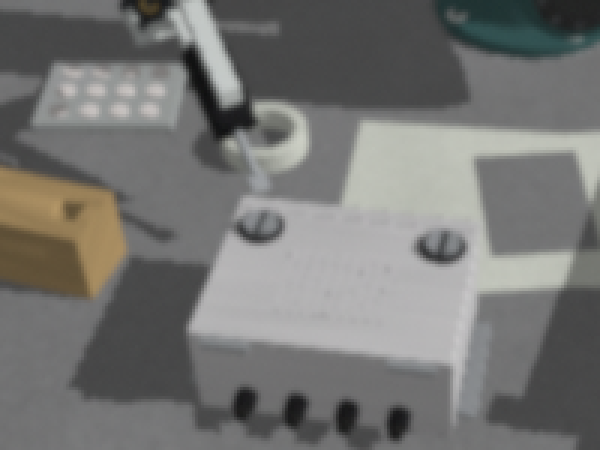

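The blade at (258,183) points at the lip from the right front, and both slots (258,224) and (440,245) are undone. I insert it now.

Emit:
carry_out(
  commands=[
    [0,0.008,0.01,0,0,0],
    [0,0.016,0.02,0,0,0],
    [0,0.023,0.028,0,0,0],
    [0.0004,0.0296,0.0353,0,0,0],
    [0.0004,0.0296,0.0353,0,0,0],
  ],
)

```text
time: 18.15
tool_pos: [0.4477, -0.1266, 0.1161]
ee_rot: [2.27, -0.003, 2.416]
wrist_force: [-1.2, 0.3, -5.0]
width: 0.028
finger_force: 30.0
```

```bash
python3 -c "
from h import *
log([0.0004, 0.0296, 0.0353,0,0,0])
st();nxt((cab(-77,-60,76),LEV,76),(cab(-77,-60,84),LEV,76))
print([ (LEV.inv().apply(Ro.from_euler('z',CY).apply([0,0,1]))).round(3),(LEV.inv().apply(Ro.from_euler('z',CY).apply([1,0,0]))).round(3)])
"
```

```text
t 18.15 P [ 447.7 -126.6  116.1] rpy [ 2.27  -0.003  2.416] q [-1.02 -0.04  1.95  0.82  1.57 -2.01] F [-1.2  0.3 -5. ] T [-0.8   0.98  0.3 ] w 0.028 ff 30.0
cmd [ 448.3 -127.5  117.8] meas-cmd [-0.6  0.9 -1.8] rot err [0.002 0.004 0.001]
MOVE [0.0, 0.0054, -0.0045] [0.0, 0.0, -0.0] | dist 0.007 ang 0.0
MOVE [0.0, 0.0061, -0.0051] [0.0, 0.0, 0.0] | dist 0.008 ang 0.0
[array([ 0.   ,  0.766, -0.643]), array([-0.643,  0.492,  0.587])]
```

```bash
cat > arc.py <<'E'
from h import *
import sys
def tip(f): 
    r=147-min(max(f-.1,0)/.3,1)*5; return cab(70-r*np.cos(f),-60,80+r*np.sin(f))
p,R=cmdpose(); st(); nxt()
f0,f1,n=map(float,sys.argv[1:4])
for f in np.linspace(f0,f1,int(n)+1)[1:]:
    print(round(f,3),(R.inv().apply(tip(f)-R.apply([0,0,76])-p)/1000).round(3).tolist())
E
python3 arc.py -.075 .5 15 | tail -15
```

```text
-0.037 [-0.0, 0.004, -0.004]
0.002 [0.0, 0.009, -0.007]
0.04 [-0.0, 0.013, -0.011]
0.078 [-0.0, 0.017, -0.014]
0.117 [-0.001, 0.022, -0.017]
0.155 [-0.002, 0.027, -0.02]
0.193 [-0.003, 0.032, -0.023]
0.232 [-0.004, 0.037, -0.025]
0.27 [-0.005, 0.042, -0.027]
0.308 [-0.007, 0.047, -0.029]
0.347 [-0.008, 0.052, -0.031]
0.385 [-0.01, 0.057, -0.032]
0.423 [-0.011, 0.062, -0.034]
0.462 [-0.013, 0.067, -0.036]
0.5 [-0.014, 0.072, -0.038]
```

Emit:
carry_out(
  commands=[
    [0,0.004,-0.004,0,0,0],
    [0,0.009,-0.007,0,0,0],
    [0,0.013,-0.011,0,0,0],
    [0,0.017,-0.014,0,0,0],
    [-0.001,0.022,-0.017,0,0,0],
  ],
)

```text
time: 18.65
tool_pos: [0.4488, -0.1272, 0.1449]
ee_rot: [2.267, -0.005, 2.414]
wrist_force: [-6.0, 2.8, -5.4]
width: 0.0279
finger_force: 30.0
```

```bash
python3 -c "
from h import *
log([-.001,.022,-.017,0,0,0])
st();nxt()
for n in('scene','top'):
  s=snap(n,n+'6'); p=cloud(s)
  for y in(-30,20,60):
    q=np.array([cab(x,y,0)[:2]/1000 for x in range(-90,75,5)])
    P=p[(p[...,2]>.075)&(p[...,2]<.2)]
    c=Ro.from_euler('z',-CY).apply(P*1000-CAB); k=c[abs(c[:,1]-y)<12]; k=k[(k[:,0]>-100)&(k[:,0]<80)]
    if len(k)>30: print(n,y,len(k),np.polyfit(k[:,0],k[:,2],1).round(3))
"
```

```text
t 18.65 P [ 448.8 -127.2  144.9] rpy [ 2.267 -0.005  2.414] q [-1.02 -0.07  1.91  0.83  1.61 -1.96] F [-6.   2.8 -5.4] T [-0.42  1.71  1.18] w 0.0279 ff 30.0
cmd [ 449.7 -127.3  145.6] meas-cmd [-0.9  0.2 -0.6] rot err [-0.001  0.004  0.003]
scene -30 592 [-0.178 98.118]
scene 20 605 [-0.183 97.98 ]
scene 60 629 [-0.193 98.659]
top -30 671 [-0.18  99.911]
top 20 672 [-0.179 99.888]
top 60 687 [ -0.198 100.156]
```

The cover is lifting (about 10°). I continue the arc.

```bash
python3 arc.py .117 .65 10|tail -10; python3 arc.py .65 1.2 10 | tail -10
```

```text
0.17 [-0.001, 0.007, -0.004]
0.224 [-0.003, 0.014, -0.007]
0.277 [-0.004, 0.021, -0.01]
0.33 [-0.006, 0.028, -0.013]
0.384 [-0.009, 0.035, -0.015]
0.437 [-0.011, 0.041, -0.018]
0.49 [-0.013, 0.048, -0.02]
0.543 [-0.015, 0.055, -0.022]
0.597 [-0.018, 0.062, -0.024]
0.65 [-0.021, 0.069, -0.025]
0.705 [-0.024, 0.076, -0.026]
0.76 [-0.027, 0.083, -0.027]
0.815 [-0.031, 0.09, -0.027]
0.87 [-0.035, 0.097, -0.027]
0.925 [-0.038, 0.104, -0.027]
0.98 [-0.043, 0.11, -0.026]
1.035 [-0.047, 0.117, -0.025]
1.09 [-0.051, 0.123, -0.023]
1.145 [-0.056, 0.129, -0.021]
1.2 [-0.06, 0.135, -0.019]
```

Emit:
carry_out(
  commands=[
    [-0.001,0.007,-0.004,0,0,0],
    [-0.003,0.014,-0.007,0,0,0],
    [-0.004,0.021,-0.01,0,0,0],
    [-0.006,0.028,-0.013,0,0,0],
    [-0.009,0.035,-0.015,0,0,0],
  ],
)

```text
time: 19.25
tool_pos: [0.4628, -0.1266, 0.1824]
ee_rot: [2.27, -0.002, 2.414]
wrist_force: [-11.0, -3.4, -1.4]
width: 0.0283
finger_force: 30.0
```

Emit:
carry_out(
  commands=[
    [-0.002,0.006,-0.003,0,0,0],
    [-0.004,0.013,-0.005,0,0,0],
    [-0.006,0.02,-0.007,0,0,0],
    [-0.009,0.027,-0.009,0,0,0],
    [-0.012,0.034,-0.01,0,0,0],
  ],
)

```text
time: 19.75
tool_pos: [0.4828, -0.1238, 0.2149]
ee_rot: [2.267, -0.001, 2.412]
wrist_force: [-4.0, -0.4, -4.0]
width: 0.0277
finger_force: 30.0
```

```bash
cat > lid.py <<'E'
from h import *
st();nxt()
for n in('scene','top'):
  p=cloud(snap(n)); P=p[(p[...,2]>.09)&(p[...,2]<.26)]
  c=Ro.from_euler('z',-CY).apply(P*1000-CAB); k=c[(c[:,1]>0)&(c[:,1]<85)&(c[:,0]>-90)&(c[:,0]<130)]
  if len(k)>30:
    v=k[:,[0,2]]-[70,80]; a=np.arctan2(v[:,1],-v[:,0]); w=np.hypot(*v.T); print(n,len(k),'theta deg',np.rad2deg(np.median(a[w>90])).round(1),'rmax',np.percentile(w,98).round(1))
E
python3 -c "
from h import *
log([-.009,.035,-.015,0,0,0],[-.012,.034,-.01,0,0,0])"; python3 lid.py
```

```text
t 19.75 P [ 482.8 -123.8  214.9] rpy [ 2.267e+00 -1.000e-03  2.412e+00] q [-0.95 -0.1   1.79  0.85  1.66 -1.8 ] F [-4.  -0.4 -4. ] T [-0.85  1.1   0.41] w 0.0277 ff 30.0
cmd [ 482.1 -122.5  214.5] meas-cmd [ 0.6 -1.2  0.3] rot err [-0.001 -0.001  0.001]
scene 2513 theta deg 42.6 rmax 151.3
top 1721 theta deg 43.2 rmax 155.3
```

Emit:
carry_out(
  commands=[
    [-0.003,0.007,-0.001,0,0,0],
    [-0.006,0.014,-0.002,0,0,0],
    [-0.01,0.021,-0.002,0,0,0],
    [-0.014,0.028,-0.002,0,0,0],
    [-0.017,0.035,-0.002,0,0,0],
  ],
)

```text
time: 20.35
tool_pos: [0.5094, -0.1192, 0.2423]
ee_rot: [2.267, -0.002, 2.413]
wrist_force: [-1.6, -0.4, -5.4]
width: 0.0277
finger_force: 30.0
```

Emit:
carry_out(
  commands=[
    [-0.005,0.006,0.001,0,0,0],
    [-0.009,0.013,0.002,0,0,0],
    [-0.013,0.019,0.004,0,0,0],
    [-0.018,0.025,0.006,0,0,0],
    [-0.022,0.031,0.008,0,0,0],
  ],
)

```text
time: 20.85
tool_pos: [0.5432, -0.1143, 0.2608]
ee_rot: [2.267, -0.002, 2.413]
wrist_force: [-2.4, -0.4, -4.6]
width: 0.0277
finger_force: 30.0
```

```bash
python3 -c "
from h import *
log([-.017,.035,-.002,0,0,0],[-.022,.031,.008,0,0,0])"; python3 lid.py; python3 arc.py 1.2 1.77 10|tail -10
```

```text
t 20.85 P [ 543.2 -114.3  260.8] rpy [ 2.267e+00 -2.000e-03  2.413e+00] q [-0.83 -0.04  1.64  0.87  1.63 -1.66] F [-2.4 -0.4 -4.6] T [-0.92  1.17  0.35] w 0.0277 ff 30.0
cmd [ 542.5 -113.4  261.3] meas-cmd [ 0.7 -0.9 -0.5] rot err [-0.001  0.001  0.002]
scene 2580 theta deg 73.2 rmax 153.3
top 451 theta deg 73.2 rmax 157.0
1.257 [-0.005, 0.006, 0.003]
1.314 [-0.01, 0.011, 0.006]
1.371 [-0.015, 0.017, 0.009]
1.428 [-0.02, 0.022, 0.013]
1.485 [-0.026, 0.026, 0.017]
1.542 [-0.031, 0.031, 0.022]
1.599 [-0.036, 0.035, 0.026]
1.656 [-0.041, 0.038, 0.032]
1.713 [-0.046, 0.041, 0.037]
1.77 [-0.051, 0.044, 0.042]
```

Emit:
carry_out(
  commands=[
    [-0.005,0.006,0.003,0,0,0],
    [-0.01,0.011,0.006,0,0,0],
    [-0.015,0.017,0.009,0,0,0],
    [-0.02,0.022,0.013,0,0,0],
    [-0.026,0.026,0.017,0,0,0],
  ],
)

```text
time: 21.45
tool_pos: [0.5826, -0.1092, 0.2703]
ee_rot: [2.266, -0.001, 2.413]
wrist_force: [-2.1, 1.7, -2.4]
width: 0.0276
finger_force: 30.0
```

Emit:
carry_out(
  commands=[
    [-0.005,0.005,0.005,0,0,0],
    [-0.01,0.009,0.009,0,0,0],
    [-0.015,0.012,0.015,0,0,0],
    [-0.02,0.015,0.02,0,0,0],
    [-0.02,0.015,0.02,0,0,0],
  ],
)

```text
time: 21.95
tool_pos: [0.6146, -0.1042, 0.2686]
ee_rot: [2.266, -0.001, 2.413]
wrist_force: [1.0, 0.1, -1.6]
width: 0.0279
finger_force: 30.0
```

```bash
python3 -c "
from h import *
log([-.026,.026,.017,0,0,0],[-.02,.015,.02,0,0,0])"; python3 lid.py; python3 -c "
from h import *
D=ori(-.09)
nxt((cab(0,-60,240),LEV,76),(cab(-60,-120,240),LEV,76),([530,-264.5,170],D,76))
s=snap('scene','s7');snap('top','t7')
b=cv2.imread('pics/s7.png')[60:240,110:350]
a=cv2.imread('pics/t7.png')[60:240,180:420]
cv2.imwrite('pics/c7.png',cv2.hconcat([cv2.resize(b,(400,300),interpolation=3),cv2.resize(a,(400,300),interpolation=3)]))
"
```

```text
t 21.95 P [ 614.6 -104.2  268.6] rpy [ 2.266e+00 -1.000e-03  2.413e+00] q [-0.72  0.07  1.52  0.88  1.55 -1.57] F [ 1.   0.1 -1.6] T [-0.44  0.22  0.05] w 0.0279 ff 30.0
cmd [ 613.2 -103.2  268.9] meas-cmd [ 1.4 -1.  -0.3] rot err [-0.002 -0.     0.001]
scene 1721 theta deg 103.2 rmax 154.9
top 1296 theta deg 99.4 rmax 156.0
cmd [ 613.2 -103.2  268.9] meas-cmd [ 0.7 -1.2 -0.3] rot err [-0.002 -0.     0.001]
MOVE [0.0576, -0.029, -0.0656] [0.0, 0.0, -0.0] | dist 0.092 ang 0.0
MOVE [-0.0074, -0.0543, -0.0648] [0.0, 0.0, 0.0] | dist 0.085 ang 0.0
MOVE [-0.0953, -0.0472, 0.0104] [0.355, -1.074, 2.303] | dist 0.107 ang 147.0
```

View pics/c7.png

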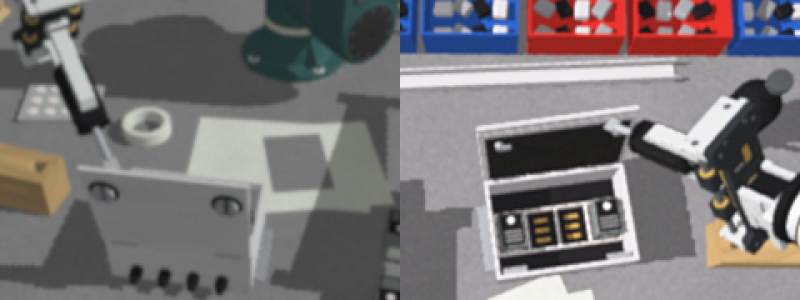

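The right crop shows the cover open (about 100°), with modules in the outer bays at (512,228) and (607,215). Bays 1 and 2, at (540,230) and (573,225), are empty. I stow the driver for now.

```bash
python3 -c "
from h import *
D=ori(-.09+np.pi)
nxt((cab(0,-60,240),LEV,76),(cab(-50,-150,200),D,76),([530,-264.5,120],D,76),([530,-264.5,17],D,76))
"
```

```text
cmd [ 613.2 -103.2  268.9] meas-cmd [ 0.3 -1.3 -0.3] rot err [-0.001 -0.     0.002]
MOVE [0.0576, -0.029, -0.0656] [0.0, 0.0, -0.0] | dist 0.092 ang 0.0
MOVE [-0.0368, -0.0342, -0.0208] [0.842, 0.278, -0.596] | dist 0.054 ang 61.2
MOVE [-0.0119, -0.0947, 0.08] [0.0, 0.0, 0.0] | dist 0.125 ang 0.0
MOVE [-0.0, -0.0, 0.103] [0.0, 0.0, 0.0] | dist 0.103 ang 0.0
```

Emit:
carry_out(
  commands=[
    [0.01,-0.005,-0.011,0,0,0],
    [0.022,-0.011,-0.025,0,0,0],
    [0.035,-0.018,-0.04,0,0,0],
    [0.048,-0.024,-0.055,0,0,0],
    [0.058,-0.029,-0.066,0,0,0],
  ],
)

```text
time: 22.65
tool_pos: [0.5225, -0.1177, 0.2894]
ee_rot: [2.267, -0.0, 2.412]
wrist_force: [-0.1, -0.0, -1.2]
width: 0.028
finger_force: 30.0
```

Emit:
carry_out(
  commands=[
    [-0.004,-0.004,-0.002,0.09,0.03,-0.064],
    [-0.008,-0.008,-0.005,0.18,0.06,-0.128],
    [-0.012,-0.011,-0.007,0.27,0.09,-0.19],
    [-0.016,-0.015,-0.009,0.36,0.12,-0.255],
    [-0.02,-0.018,-0.011,0.45,0.15,-0.32],
  ],
)

```text
time: 23.15
tool_pos: [0.5251, -0.1465, 0.2825]
ee_rot: [2.737, 0.071, 2.758]
wrist_force: [-0.4, 0.4, -2.1]
width: 0.0279
finger_force: 30.0
```

```bash
python3 -c "
from h import *
log([0.058, -0.029, -0.066, 0, 0, 0],[-0.02, -0.018, -0.011, 0.45, 0.15, -0.32])
D=ori(-.09+np.pi);snapshot('top');snapshot('top')
st();nxt((cab(-50,-150,200),D,76))
anchor();nxt((cab(-50,-150,200),D,76))
"
```

```text
t 23.25 P [ 526.6 -144.8  283.8] rpy [2.734 0.073 2.759] q [-0.64  0.03  1.34  0.42  1.79 -1.75] F [ 0.8 -0.1 -1.4] T [-0.21 -0.01 -0.01] w 0.028 ff 30.0
cmd [ 525.5 -144.5  282.4] meas-cmd [ 1.1 -0.3  1.4] rot err [-0.002 -0.002 -0.002]
MOVE [-0.0098, -0.0234, -0.0024] [0.393, 0.129, -0.276] | dist 0.025 ang 28.5
cmd [ 526.6 -144.8  283.8] meas-cmd [0. 0. 0.] rot err [0. 0. 0.]
MOVE [-0.0086, -0.0241, -0.0012] [0.394, 0.131, -0.274] | dist 0.026 ang 28.5
```

Emit:
carry_out(
  commands=[
    [-0.002,-0.006,0,0.09,0.03,-0.063],
    [-0.004,-0.012,0,0.18,0.06,-0.126],
    [-0.006,-0.018,0,0.27,0.09,-0.19],
    [-0.0086,-0.0241,-0.001,0.36,0.12,-0.25],
    [-0.0086,-0.0241,-0.001,0.394,0.131,-0.274],
  ],
)

```text
time: 23.75
tool_pos: [0.5253, -0.1693, 0.273]
ee_rot: [3.139, -0.004, 3.05]
wrist_force: [-0.2, -0.1, -1.4]
width: 0.028
finger_force: 30.0
```

Emit:
carry_out(
  commands=[
    [-0.003,-0.022,0.012,0,0,0],
    [-0.006,-0.05,0.03,0,0,0],
    [-0.01,-0.08,0.05,0,0,0],
    [-0.012,-0.095,0.07,0,0,0],
    [-0.012,-0.095,0.08,0,0,0],
  ],
)

```text
time: 24.25
tool_pos: [0.5264, -0.2668, 0.1901]
ee_rot: [3.136, -0.007, 3.044]
wrist_force: [0.2, 0.7, -1.8]
width: 0.028
finger_force: 30.0
```

```bash
python3 -c "
from h import *
log([-0.0086, -0.0241, -0.001, 0.394, 0.131, -0.274],[-0.012, -0.095, 0.08, 0, 0, 0])
D=ori(-.09+np.pi);snapshot('top')
s=snap('scene','s8');st();anchor();nxt(([530,-264.5,110],D,76),([530,-264.5,17],D,76))
p=cloud(s)*1000
for z in (100,110,120,130,140,150,160):
  k=p[np.all((p>[490,-310,z])&(p<[570,-220,z+10]),-1)]
  if len(k)>4: print(z,len(k),k.min(0).round(1)[:2],k.max(0).round(1)[:2],np.median(k,0).round(1))
"
```

```text
t 24.35 P [ 526.9 -264.7  191. ] rpy [ 3.136 -0.007  3.047] q [-0.56  0.19  1.29  0.    1.68 -2.04] F [-0.4  0.5 -1.4] T [ 0.02 -0.1  -0.01] w 0.0277 ff 30.0
cmd [ 526.9 -264.7  191. ] meas-cmd [0. 0. 0.] rot err [0. 0. 0.]
MOVE [-0.0031, 0.0005, 0.005] [0.006, -0.007, -0.005] | dist 0.006 ang 0.6
MOVE [-0.0, -0.0, 0.093] [0.0, 0.0, 0.0] | dist 0.093 ang 0.0
110 10 [ 517.5 -266.9] [ 532.7 -262.2] [ 526.5 -264.   116.2]
120 20 [ 517.8 -267.5] [ 533.8 -260.9] [ 527.8 -264.4  123.5]
130 12 [ 524.3 -267.5] [ 530.2 -260. ] [ 528.  -262.8  135.8]
140 13 [ 524.5 -267.3] [ 531.9 -259.2] [ 530.4 -262.5  146.1]
150 7 [ 527.5 -267.9] [ 531.7 -261.1] [ 529.8 -262.9  154. ]
160 6 [ 513.2 -282.6] [ 546.1 -248. ] [ 540.8 -262.   169.1]
```

Emit:
carry_out(
  commands=[
    [-0.004,0.0005,0.005,0.006,-0.007,-0.005],
    [-0.004,0.0005,0.005,0.006,-0.007,-0.005],
    [-0.004,0.0005,0.015,0.006,-0.007,-0.005],
    [-0.004,0.0005,0.025,0.006,-0.007,-0.005],
    [-0.004,0.0005,0.035,0.006,-0.007,-0.005],
  ],
)

```text
time: 24.85
tool_pos: [0.5326, -0.2649, 0.1578]
ee_rot: [-3.137, 0.004, 3.055]
wrist_force: [0.8, -0.3, -1.7]
width: 0.0282
finger_force: 30.0
```

Emit:
carry_out(
  commands=[
    [0,0,0.01,0,0,0],
    [0,0,0.02,0,0,0],
    [0,0,0.03,0,0,0],
    [0,0,0.04,0,0,0],
    [0,0,0.045,0,0,0],
  ],
)

```text
time: 25.35
tool_pos: [0.5322, -0.2653, 0.1119]
ee_rot: [-3.138, 0.002, 3.054]
wrist_force: [-1.2, 0.6, -1.1]
width: 0.0279
finger_force: 30.0
```

```bash
python3 -c "
from h import *
log([-0.004, 0.0005, 0.035, 0.006, -0.007, -0.005],[0,0,.045,0,0,0])
st();nxt(([530,-264.5,16],ori(-.09+np.pi),76))"
```

```text
t 25.35 P [ 532.2 -265.3  111.9] rpy [-3.138e+00  2.000e-03  3.054e+00] q [-0.56  0.22  1.41 -0.    1.51 -2.04] F [-1.2  0.6 -1.1] T [0.04 0.06 0.01] w 0.0279 ff 30.0
cmd [ 530.7 -264.4  111. ] meas-cmd [ 1.6 -0.9  0.9] rot err [ 0.004 -0.003 -0.002]
MOVE [0.0007, -0.0001, 0.019] [-0.0, -0.0, 0.0] | dist 0.019 ang 0.0
```

Emit:
carry_out(
  commands=[
    [0.002,0,0.006,-0.004,0.003,0],
    [0.002,0,0.012,-0.004,0.003,0],
    [0.002,0,0.017,-0.004,0.003,0],
    [0.002,0,0.0195,-0.004,0.003,0],
    [0.002,0,0.0195,-0.004,0.003,0],
  ],
)

```text
time: 25.85
tool_pos: [0.5307, -0.2654, 0.0937]
ee_rot: [-3.141, 0.001, 3.054]
wrist_force: [-1.0, 0.7, -1.4]
width: 0.0281
finger_force: 30.0
```

Emit:
carry_out(
  commands=[
    [0,0,0,0,0,0],
    [0,0,0,0,0,0],
    [0,0,0,0,0,0],
    [0,0,0,0,0,0],
    [0,0,0,0,0,0],
  ],
  jaw=0.65,
)

```text
time: 26.35
tool_pos: [0.5309, -0.2656, 0.0944]
ee_rot: [-3.14, 0.002, 3.054]
wrist_force: [1.0, 0.1, 0.6]
width: 0.0605
finger_force: 0.0
```

```bash
python3 -c "
from h import *
log([.002,0,.0195,-.004,.003,0]);snapshot('top')
st();anchor();nxt(([530,-264.5,230],ori(-.09+np.pi)))"
```

```text
t 26.4 P [ 530.9 -265.6   94.3] rpy [-3.141e+00  1.000e-03  3.054e+00] q [-0.56  0.23  1.43 -0.    1.48 -2.04] F [-0.5 -0.2  0.5] T [ 0.03 -0.13 -0.06] w 0.061 ff 0.0
cmd [ 530.9 -265.6   94.3] meas-cmd [0. 0. 0.] rot err [-0.  0.  0.]
MOVE [0.0008, 0.0009, -0.1357] [-0.001, 0.001, 0.002] | dist 0.136 ang 0.2
```

Emit:
carry_out(
  commands=[
    [0,0,-0.02,0,0,0],
    [0,0,-0.05,0,0,0],
    [0,0,-0.09,0,0,0],
    [0,0,-0.13,0,0,0],
    [0,0,-0.17,0,0,0],
  ],
)

```text
time: 26.9
tool_pos: [0.5304, -0.2652, 0.2657]
ee_rot: [-3.141, 0.001, 3.054]
wrist_force: [1.1, 0.2, -0.1]
width: 0.0608
finger_force: 0.0
```

```bash
cat > sp.py <<'E'
from h import *
def run():
  for n in('scene','top'):
    p=cloud(snap(n))
    m=np.all((p>[.2,.18,.035])&(p<[.68,.5,.075]),-1)
    k,l,s,ce=cv2.connectedComponentsWithStats(m.astype(np.uint8))
    for i in range(1,k):
      if s[i,4]>100:
        P=p[l==i]; T=P[P[:,2]>.05]
        if len(T)>100: r=cv2.minAreaRect((T[:,:2]*1000).astype(np.float32)); print(n,np.round(r[0],1),np.round(r[1],1),round(r[2],1))
    c=Ro.from_euler('z',-CY).apply(p.reshape(-1,3)*1000-CAB); k=c[(abs(c[:,0])<60)&(abs(c[:,1])<95)&(c[:,2]>60)&(c[:,2]<72)]
    for sgn in(-1,-.333,.333,1):
      T=k[abs(k[:,1]-69*sgn)<23]
      if len(T)>60: r=cv2.minAreaRect(T[:,:2].astype(np.float32)); print(n,'bay',sgn,len(T),np.round(r[0],1),np.round(r[1],1),round(r[2],1))
E
python3 -c "
from h import *
log([0,0,-.17,0,0,0])
import sp; sp.run(); st()"
```

```text
scene [366.3 292.1] [54.5 37.7] 5.7
scene [470.4 272.9] [55.9 37.9] 5.2
scene [594.5 278.8] [54.7 38. ] 6.2
scene [559.7 380.1] [38.1 55.5] 86.4
top [593.5 279.6] [52.9 38.1] 5.2
top [558.3 380.4] [51.9 39.2] 0.7
top [469.2 273.1] [52.4 38.4] 5.6
top [364.8 293.7] [51.7 38.8] 7.9
top bay -1 349 [  0.7 -68.9] [52.5 38.3] 0.5
top bay 1 343 [-1.  69.7] [37.9 52. ] 89.3
t 27.0 P [ 532.8 -266.7  272.3] rpy [-3.134  0.013  3.054] q [-0.56  0.18  1.14 -0.    1.81 -2.04] F [0.2 0.1 0.6] T [ 0.01 -0.12  0.01] w 0.0612 ff 0.0
```

```bash
python3 -c "
from h import *
snapshot('top');anchor();nxt(([490,-90,272],ori(2.6)),([510,95,272],ori(2.13)),([594,279.3,200],ori(np.pi/2+.096)))"
```

```text
cmd [ 531.9 -266.2  268.6] meas-cmd [0. 0. 0.] rot err [0. 0. 0.]
MOVE [0.0571, 0.1718, -0.0047] [-0.003, 0.01, 0.454] | dist 0.181 ang 26.0
MOVE [0.0782, 0.1688, 0.0] [0.0, -0.0, 0.47] | dist 0.186 ang 26.9
MOVE [0.1117, 0.169, 0.072] [0.0, -0.0, 0.463] | dist 0.215 ang 26.5
```

Emit:
carry_out(
  commands=[
    [0.01,0.03,-0.001,0,0,0.08],
    [0.022,0.065,-0.002,0,0,0.17],
    [0.034,0.1,-0.003,0,0,0.26],
    [0.046,0.135,-0.004,0,0,0.35],
    [0.057,0.172,-0.005,0,0,0.45],
  ],
  jaw=0.85,
)

```text
time: 27.55
tool_pos: [0.4876, -0.0877, 0.2667]
ee_rot: [-3.14, -0.002, 2.599]
wrist_force: [0.7, 0.1, 0.3]
width: 0.0802
finger_force: 0.0
```

Emit:
carry_out(
  commands=[
    [0.015,0.034,0,0,0,0.094],
    [0.031,0.068,0,0,0,0.188],
    [0.047,0.1,0,0,0,0.28],
    [0.062,0.135,0,0,0,0.375],
    [0.078,0.169,0,0,0,0.47],
  ],
)

```text
time: 28.05
tool_pos: [0.5077, 0.0975, 0.2666]
ee_rot: [-3.139, -0.0, 2.13]
wrist_force: [-0.1, 0.0, 0.5]
width: 0.08
finger_force: 0.0
```

Emit:
carry_out(
  commands=[
    [0.023,0.034,0.01,0,0,0.1],
    [0.046,0.068,0.02,0,0,0.2],
    [0.07,0.105,0.04,0,0,0.3],
    [0.095,0.143,0.055,0,0,0.4],
    [0.112,0.169,0.072,0,0,0.463],
  ],
)

```text
time: 28.55
tool_pos: [0.5911, 0.2833, 0.1931]
ee_rot: [-3.139, 0.002, 1.67]
wrist_force: [-1.0, -0.3, -0.2]
width: 0.0796
finger_force: 0.0
```

```bash
python3 -c "
from h import *
log([0.057, 0.172, -0.005, 0, 0, 0.45],[0.078, 0.169, 0, 0, 0, 0.47],[0.112, 0.169, 0.072, 0, 0, 0.463])
import sp;sp.run();snapshot('top');st();nxt();anchor();nxt(([594,279.3,21.5],ori(np.pi/2+.096)))"
```

```text
scene [471.1 269. ] [53.4 29.7] 5.0
scene [594.9 278.9] [54.4 38.1] 4.5
scene [561.3 379.8] [38.  53.9] 86.6
top [593.4 279.5] [52.3 38.4] 7.0
top [469.4 267.6] [50.7 26.4] 4.5
top bay -1 349 [  0.7 -69. ] [52.3 38.3] 0.2
top bay 1 344 [-1.  69.8] [52.  37.9] 0.2
t 28.7 P [589.9 281.7 191.3] rpy [-3.134  0.004  1.674] q [ 0.36  0.33  1.11 -0.    1.71  0.26] F [-0.4 -0.2  0.7] T [ 0.02 -0.09  0.02] w 0.0801 ff 0.0
cmd [593.3 279.8 199.1] meas-cmd [-3.5  1.9 -7.8] rot err [ 0.015  0.003 -0.003]
cmd [589.9 281.7 191.3] meas-cmd [0. 0. 0.] rot err [0. 0. 0.]
MOVE [-0.0022, 0.0052, 0.1698] [-0.008, 0.004, 0.007] | dist 0.17 ang 0.6
```

Emit:
carry_out(
  commands=[
    [-0.001,0.003,0.02,0,0,0],
    [-0.002,0.004,0.05,0,0,0],
    [-0.002,0.004,0.085,0,0,0],
    [-0.002,0.004,0.105,0,0,0],
    [-0.002,0.004,0.105,0,0,0],
  ],
)

```text
time: 29.2
tool_pos: [0.593, 0.2767, 0.0875]
ee_rot: [-3.134, 0.004, 1.67]
wrist_force: [-0.4, -0.2, -0.1]
width: 0.0799
finger_force: 0.0
```

Emit:
carry_out(
  commands=[
    [0,0,0,0,0,0],
    [0,0,0,0,0,0],
    [0,0,0,0,0,0],
    [0,0,0,0,0,0],
    [0,0,0,0,0,0],
  ],
)

```text
time: 29.7
tool_pos: [0.5962, 0.2794, 0.0926]
ee_rot: [3.139, 0.001, 1.671]
wrist_force: [-0.5, 0.2, -0.7]
width: 0.0799
finger_force: 0.0
```

```bash
python3 -c "
from h import *
st();anchor();nxt(([594,279.3,21.5],ori(np.pi/2+.096)))"
```

```text
t 29.7 P [596.2 279.4  92.6] rpy [3.139e+00 1.000e-03 1.671e+00] q [ 0.35  0.37  1.26 -0.    1.51  0.25] F [-0.5  0.2 -0.7] T [-0.03 -0.07  0.01] w 0.0799 ff 0.0
cmd [596.2 279.4  92.6] meas-cmd [0. 0. 0.] rot err [0. 0. 0.]
MOVE [0.0002, -0.0024, 0.0711] [0.002, 0.001, 0.004] | dist 0.071 ang 0.3
```

Emit:
carry_out(
  commands=[
    [0,-0.0024,0.015,0,0,0],
    [0,-0.0024,0.035,0,0,0],
    [0,-0.0024,0.055,0,0,0],
    [0,-0.0024,0.068,0,0,0],
    [0,-0.0024,0.071,0,0,0],
  ],
)

```text
time: 30.2
tool_pos: [0.5915, 0.2783, 0.0173]
ee_rot: [-3.137, 0.002, 1.671]
wrist_force: [-0.4, -0.2, 0.0]
width: 0.0801
finger_force: 0.0
```

Emit:
carry_out(
  commands=[
    [0,0,0,0,0,0],
    [0,0,0,0,0,0],
    [0,0,0,0,0,0],
    [0,0,0,0,0,0],
    [0,0,0,0,0,0],
  ],
  jaw=0.3,
)

```text
time: 30.7
tool_pos: [0.5941, 0.2792, 0.0219]
ee_rot: [3.139, 0.001, 1.671]
wrist_force: [-0.3, 0.4, 2.1]
width: 0.0518
finger_force: 30.0
```

```bash
python3 -c "
from h import *
log([0,-.0024,.071,0,0,0])
st();B=ori(CY+np.pi/2);C=ori(CY+np.pi/2,-.19)
nxt(([594,279.3,180],ori(np.pi/2+.096)))
nxt(([594,279.3,180],ori(np.pi/2+.096)),(cab(1.4,23,110),C,21.5),(cab(1.4,23,60),C,21.5),(cab(1.4,23,17),C,21.5))"
```

```text
t 30.7 P [594.1 279.2  21.9] rpy [3.139e+00 1.000e-03 1.671e+00] q [ 0.35  0.41  1.34 -0.    1.38  0.25] F [-0.3  0.4  2.1] T [-0.09  0.03  0.04] w 0.0518 ff 30.0
cmd [594.  279.1  21.6] meas-cmd [0.1 0.1 0.3] rot err [-0.  0.  0.]
MOVE [0.0001, 0.0004, -0.1584] [0.002, 0.001, 0.004] | dist 0.158 ang 0.3
cmd [594.  279.1  21.6] meas-cmd [0.1 0.1 0.3] rot err [-0.  0.  0.]
MOVE [0.0001, 0.0004, -0.1584] [0.002, 0.001, 0.004] | dist 0.158 ang 0.3
MOVE [-0.2648, -0.0712, 0.0489] [-0.19, 0.005, -0.049] | dist 0.279 ang 11.2
MOVE [0.0, -0.0094, 0.0491] [0.0, 0.0, 0.0] | dist 0.05 ang 0.0
MOVE [0.0, -0.0081, 0.0422] [0.0, 0.0, 0.0] | dist 0.043 ang 0.0
```

Emit:
carry_out(
  commands=[
    [0,0,-0.02,0,0,0],
    [0,0,-0.05,0,0,0],
    [0,0,-0.09,0,0,0],
    [0,0,-0.13,0,0,0],
    [0,0,-0.158,0,0,0],
  ],
)

```text
time: 31.2
tool_pos: [0.5939, 0.2793, 0.1818]
ee_rot: [3.137, 0.0, 1.671]
wrist_force: [-0.1, -0.3, -1.1]
width: 0.0521
finger_force: 30.0
```

```bash
python3 -c "
from h import *
log([0,0,-.158,0,0,0])
C=ori(CY+np.pi/2,-.19);st();nxt((cab(1.4,23,150),C,21.5),(cab(1.4,23,60),C,21.5),(cab(1.4,23,17),C,21.5))
p=cloud(snap('top'))*1000
c=Ro.from_euler('z',-CY).apply(p.reshape(-1,3)-CAB); k=c[(abs(c[:,1])<90)&(c[:,2]>110)&(c[:,2]<225)&(c[:,0]>40)&(c[:,0]<130)]
print(len(k)); kk=k[:,0]; 
for z in range(110,225,20):
  q=k[(k[:,2]>z)&(k[:,2]<z+20)]; print(z,len(q),q.mean(0).round(1) if len(q) else '')
"
```

```text
t 31.2 P [593.9 279.3 181.8] rpy [3.137 0.    1.671] q [ 0.35  0.33  1.13 -0.    1.68  0.25] F [-0.1 -0.3 -1.1] T [-0.   -0.13 -0.03] w 0.0521 ff 30.0
cmd [593.6 279.2 179.6] meas-cmd [0.3 0.1 2.3] rot err [-0.002  0.001  0.   ]
MOVE [-0.2644, -0.072, 0.0085] [-0.188, 0.005, -0.044] | dist 0.274 ang 11.0
MOVE [0.0, -0.017, 0.0884] [0.0, 0.0, 0.0] | dist 0.09 ang 0.0
MOVE [0.0, -0.0081, 0.0422] [0.0, 0.0, 0.0] | dist 0.043 ang 0.0
2096
110 299 [ 74.5   1.  119.8]
130 304 [ 78.1  -1.  140.1]
150 326 [ 81.7   1.5 159.9]
170 304 [ 85.2   0.  179.5]
190 503 [ 88.6  -2.  201.7]
210 360 [ 94.7   2.2 216.4]
```

Emit:
carry_out(
  commands=[
    [-0.03,-0.008,0.001,-0.03,0,-0.006],
    [-0.07,-0.019,0.002,-0.06,0.001,-0.012],
    [-0.115,-0.031,0.004,-0.1,0.002,-0.02],
    [-0.16,-0.043,0.005,-0.14,0.003,-0.03],
    [-0.205,-0.056,0.006,-0.188,0.005,-0.044],
  ],
)

```text
time: 31.75
tool_pos: [0.5571, 0.068, 0.171]
ee_rot: [2.953, 0.001, 1.717]
wrist_force: [0.6, -0.8, -0.3]
width: 0.0516
finger_force: 30.0
```

```bash
python3 -c "
from h import *
log([-0.205, -0.056, 0.006, -0.188, 0.005, -0.044])
C=ori(CY+np.pi/2,-.19);st();nxt((cab(1.4,23,150),C,21.5),(cab(1.4,23,70),C,21.5),(cab(1.4,23,17),C,21.5))"
```

```text
t 31.75 P [557.1  68.  171. ] rpy [2.953e+00 1.000e-03 1.717e+00] q [ 0.   -0.02  1.56  0.03  1.41 -0.14] F [ 0.6 -0.8 -0.3] T [-0.1   0.07 -0.04] w 0.0516 ff 30.0
cmd [558.5  69.6 173.6] meas-cmd [-1.3 -1.6 -2.5] rot err [ 0.002 -0.001 -0.001]
MOVE [-0.0587, -0.0187, -0.0011] [0.0, 0.0, -0.0] | dist 0.062 ang 0.0
MOVE [0.0, -0.0151, 0.0786] [0.0, 0.0, 0.0] | dist 0.08 ang 0.0
MOVE [0.0, -0.01, 0.052] [0.0, 0.0, 0.0] | dist 0.053 ang 0.0
```

Emit:
carry_out(
  commands=[
    [-0.015,-0.005,0,0,0,0],
    [-0.03,-0.01,-0.001,0,0,0],
    [-0.046,-0.015,-0.001,0,0,0],
    [-0.0587,-0.0187,-0.001,0,0,0],
    [-0.0587,-0.0187,-0.001,0,0,0],
  ],
)

```text
time: 32.25
tool_pos: [0.5476, 0.0074, 0.169]
ee_rot: [2.955, 0.0, 1.713]
wrist_force: [0.0, 0.5, -0.9]
width: 0.052
finger_force: 30.0
```

Emit:
carry_out(
  commands=[
    [0,-0.003,0.015,0,0,0],
    [0,-0.008,0.04,0,0,0],
    [0,-0.012,0.063,0,0,0],
    [0,-0.0151,0.0786,0,0,0],
    [0,-0.0151,0.0786,0,0,0],
  ],
)

```text
time: 32.75
tool_pos: [0.5457, 0.0098, 0.0864]
ee_rot: [2.96, -0.002, 1.716]
wrist_force: [-1.1, 0.8, -2.0]
width: 0.0519
finger_force: 30.0
```

Emit:
carry_out(
  commands=[
    [0,0,0,0,0,0],
    [0,0,0,0,0,0],
    [0,0,0,0,0,0],
    [0,0,0,0,0,0],
    [0,0,0,0,0,0],
  ],
)

```text
time: 33.25
tool_pos: [0.5486, 0.0086, 0.0909]
ee_rot: [2.952, 0.001, 1.715]
wrist_force: [-0.1, -0.1, -1.1]
width: 0.0517
finger_force: 30.0
```

```bash
python3 -c "
from h import *
log([-.0587,-.0187,-.001,0,0,0],[0,-.0151,.0786,0,0,0])
C=ori(CY+np.pi/2,-.19);st();nxt((cab(1.4,23,35),C,21.5),(cab(1.4,23,17),C,21.5))
s=snap('top','t9');snap('scene','s9');p=cloud(s)*1000
a=cv2.imread('pics/t9.png')[100:230,200:360]
cv2.imwrite('pics/c9.png',cv2.resize(a,(640,520),interpolation=3))"
```

```text
t 33.25 P [548.6   8.6  90.9] rpy [2.952e+00 1.000e-03 1.715e+00] q [-0.12 -0.01  1.71  0.05  1.25 -0.27] F [-0.1 -0.1 -1.1] T [-0.08  0.08 -0.05] w 0.0517 ff 30.0
cmd [548.6   8.9  91. ] meas-cmd [-0.  -0.2 -0.1] rot err [ 0.    -0.001  0.   ]
MOVE [0.0, -0.0067, 0.0342] [0.0, 0.0, -0.0] | dist 0.035 ang 0.0
MOVE [0.0, -0.0034, 0.0177] [0.0, 0.0, 0.0] | dist 0.018 ang 0.0
```

View pics/c9.png

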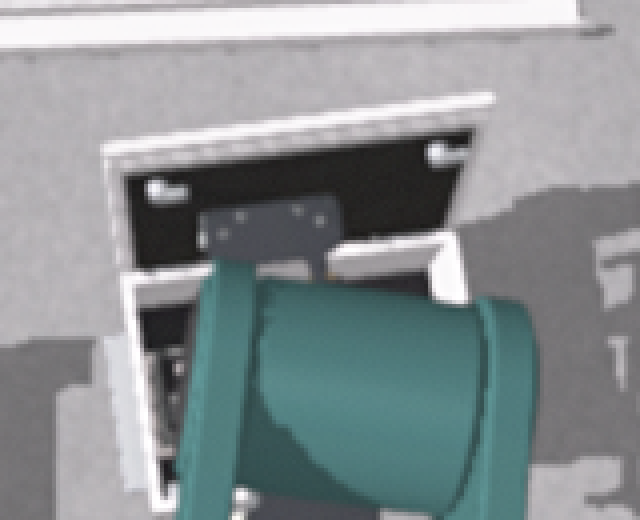

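The crop shows the arm hiding the bays, the latch arms on the open cover's underside at (165,188) and (445,153), and the gripper body at (270,225) clear of the cover. I descend on force feedback.

Emit:
carry_out(
  commands=[
    [0,-0.0013,0.007,0,0,0],
    [0,-0.0027,0.014,0,0,0],
    [0,-0.004,0.021,0,0,0],
    [0,-0.0054,0.028,0,0,0],
    [0,-0.0067,0.034,0,0,0],
  ],
)

```text
time: 33.85
tool_pos: [0.5476, 0.0087, 0.0544]
ee_rot: [2.954, -0.0, 1.715]
wrist_force: [0.7, 0.7, -2.3]
width: 0.0517
finger_force: 30.0
```

Emit:
carry_out(
  commands=[
    [0,-0.0006,0.003,0,0,0],
    [0,-0.0012,0.006,0,0,0],
    [0,-0.0018,0.009,0,0,0],
    [0,-0.0024,0.012,0,0,0],
    [0,-0.0024,0.012,0,0,0],
  ],
)

```text
time: 34.35
tool_pos: [0.5476, 0.0086, 0.0429]
ee_rot: [2.953, 0.0, 1.715]
wrist_force: [0.1, -0.1, -2.0]
width: 0.0518
finger_force: 30.0
```

```bash
python3 -c "
from h import *
log([0,-.0067,.034,0,0,0],[0,-.0024,.012,0,0,0])
C=ori(CY+np.pi/2,-.19);st();nxt((cab(1.4,23,17),C,21.5))"
```

```text
t 34.35 P [547.6   8.6  42.9] rpy [2.953 0.    1.715] q [-0.12  0.04  1.77  0.05  1.16 -0.28] F [ 0.1 -0.1 -2. ] T [-0.05  0.03 -0.01] w 0.0518 ff 30.0
cmd [548.4   8.8  44.1] meas-cmd [-0.7 -0.2 -1.2] rot err [ 0.002 -0.     0.   ]
MOVE [0.0, -0.001, 0.0059] [0.0, 0.0, -0.0] | dist 0.006 ang 0.0
```

Emit:
carry_out(
  commands=[
    [0,-0.0004,0.002,0,0,0],
    [0,-0.0007,0.004,0,0,0],
    [0,-0.001,0.0055,0,0,0],
    [0,-0.001,0.0055,0,0,0],
    [0,-0.001,0.0055,0,0,0],
  ],
)

```text
time: 34.85
tool_pos: [0.5479, 0.0086, 0.0377]
ee_rot: [2.953, 0.0, 1.715]
wrist_force: [0.3, -1.2, -1.0]
width: 0.052
finger_force: 30.0
```

Emit:
carry_out(
  commands=[
    [0,0,0,0,0,0],
    [0,0,0,0,0,0],
    [0,0,0,0,0,0],
    [0,0,0,0,0,0],
    [0,0,0,0,0,0],
  ],
  jaw=0.74,
)

```text
time: 35.35
tool_pos: [0.5483, 0.0086, 0.0381]
ee_rot: [2.952, 0.001, 1.715]
wrist_force: [1.3, -0.5, 0.7]
width: 0.0693
finger_force: 0.3
```

```bash
python3 -c "
from h import *
log([0,-.001,.0055,0,0,0])
C=ori(CY+np.pi/2,-.19);st();nxt((cab(1.4,23,160),C,21.5),([500,200,185],ori(np.pi/2+.093)),([470,273,185],ori(np.pi/2+.093)))"
```

```text
t 35.35 P [548.3   8.6  38.1] rpy [2.952e+00 1.000e-03 1.715e+00] q [-0.12  0.04  1.77  0.05  1.14 -0.28] F [ 1.3 -0.5  0.7] T [-0.03 -0.07  0.01] w 0.0693 ff 0.3
cmd [548.4   8.8  38.5] meas-cmd [-0.1 -0.3 -0.4] rot err [ 0.001 -0.001  0.   ]
MOVE [0.0, 0.0271, -0.14] [0.0, 0.0, -0.0] | dist 0.143 ang 0.0
MOVE [0.1961, -0.0193, -0.0077] [0.19, -0.005, 0.052] | dist 0.197 ang 11.3
MOVE [0.0755, -0.0231, -0.0] [0.0, 0.0, 0.0] | dist 0.079 ang 0.0
```

Emit:
carry_out(
  commands=[
    [0,0.001,-0.006,0,0,0],
    [0,0.004,-0.02,0,0,0],
    [0,0.012,-0.06,0,0,0],
    [0,0.02,-0.1,0,0,0],
    [0,0.0271,-0.14,0,0,0],
  ],
)

```text
time: 35.85
tool_pos: [0.5478, 0.0088, 0.182]
ee_rot: [2.953, 0.0, 1.715]
wrist_force: [0.6, 1.0, 0.9]
width: 0.0696
finger_force: 0.0
```

Emit:
carry_out(
  commands=[
    [0.03,-0.003,-0.001,0.03,0,0.01],
    [0.07,-0.007,-0.002,0.07,-0.002,0.02],
    [0.115,-0.011,-0.004,0.11,-0.003,0.03],
    [0.157,-0.015,-0.006,0.15,-0.004,0.04],
    [0.196,-0.019,-0.008,0.19,-0.005,0.052],
  ],
  jaw=0.85,
)

```text
time: 36.35
tool_pos: [0.4993, 0.2015, 0.1853]
ee_rot: [-3.14, 0.001, 1.663]
wrist_force: [-0.3, -0.3, 0.4]
width: 0.0798
finger_force: 0.0
```

```bash
python3 -c "
from h import *
log([0,.0271,-.14,0,0,0],[0.196, -0.019, -0.008, 0.19, -0.005, 0.052])
import sp;sp.run()
st();nxt(([470,273,100],ori(np.pi/2+.093)),([470,273,21.5],ori(np.pi/2+.093)))
"
```

```text
scene [365.8 292.5] [56.9 36.8] 7.2
scene [470.6 273.1] [54.2 38.3] 5.1
scene [560.7 379.8] [37.7 52.9] 86.5
top [364.8 293.5] [51.7 38.6] 8.2
top bay -1 346 [  0.5 -69.2] [52.2 38.2] 0.7
top bay 0.333 344 [ 1.5 23.8] [38.  52.2] 89.3
top bay 1 342 [-1.1 69.8] [52.3 37.9] 0.2
t 36.45 P [499.3 203.9 184.8] rpy [-3.140e+00 -1.000e-03  1.669e+00] q [0.28 0.07 1.43 0.   1.64 0.18] F [ 1.  -1.  -0.4] T [-0.1  -0.13 -0.01] w 0.0801 ff 0.0
cmd [500.3 199.9 185.4] meas-cmd [-1.1  4.  -0.6] rot err [ 0.002  0.001 -0.006]
MOVE [0.0756, -0.0235, 0.0854] [0.0, 0.0, -0.001] | dist 0.116 ang 0.0
MOVE [-0.0, -0.0, 0.0785] [0.0, 0.0, 0.0] | dist 0.078 ang 0.0
```

The first module sits flat in bay 2. Now the second.

Emit:
carry_out(
  commands=[
    [0.015,-0.005,0.015,0,0,0],
    [0.035,-0.011,0.035,0,0,0],
    [0.055,-0.018,0.06,0,0,0],
    [0.0756,-0.0235,0.0854,0,0,0],
    [0.0756,-0.0235,0.0854,0,0,0],
  ],
)

```text
time: 36.95
tool_pos: [0.4654, 0.2723, 0.0938]
ee_rot: [-3.131, 0.003, 1.665]
wrist_force: [0.2, -0.4, -0.9]
width: 0.0802
finger_force: 0.0
```

Emit:
carry_out(
  commands=[
    [0,0,0,0,0,0],
    [0,0,0,0,0,0],
    [0,0,0,0,0,0],
    [0,0,0.005,0,0,0],
    [0,0,0.01,0,0,0],
  ],
)

```text
time: 37.45
tool_pos: [0.4703, 0.2726, 0.0897]
ee_rot: [3.141, -0.0, 1.662]
wrist_force: [0.3, -0.9, -0.9]
width: 0.0798
finger_force: 0.0
```

Emit:
carry_out(
  commands=[
    [0,0,0.015,0,0,0],
    [0,0,0.035,0,0,0],
    [0,0,0.055,0,0,0],
    [0,0,0.067,0,0,0],
    [0,0,0.0685,0,0,0],
  ],
)

```text
time: 37.95
tool_pos: [0.4677, 0.2719, 0.0178]
ee_rot: [-3.135, 0.002, 1.663]
wrist_force: [-0.3, 0.6, -0.1]
width: 0.0801
finger_force: 0.0
```

```bash
python3 -c "
from h import *
log([.0756,-.0235,.0854,0,0,0],[0,0,.01,0,0,0],[0,0,.0685,0,0,0])
st();nxt()
"
```

```text
t 37.95 P [467.7 271.9  17.8] rpy [-3.135e+00  2.000e-03  1.663e+00] q [ 0.42  0.19  1.64 -0.    1.32  0.33] F [-0.3  0.6 -0.1] T [-0.01 -0.09 -0.01] w 0.0801 ff 0.0
cmd [470.  273.   21.5] meas-cmd [-2.4 -1.1 -3.7] rot err [ 0.006 -0.002  0.   ]
```

Emit:
carry_out(
  commands=[
    [0,0,0,0,0,0],
    [0,0,0,0,0,0],
    [0,0,0,0,0,0],
    [0,0,0,0,0,0],
    [0,0,0,0,0,0],
  ],
  jaw=0.3,
)

```text
time: 38.45
tool_pos: [0.47, 0.2731, 0.0217]
ee_rot: [3.141, -0.0, 1.663]
wrist_force: [-0.7, -0.1, 3.2]
width: 0.0519
finger_force: 30.0
```

Emit:
carry_out(
  commands=[
    [0,0,-0.02,0,0,0],
    [0,0,-0.05,0,0,0],
    [0,0,-0.09,0,0,0],
    [0,0,-0.13,0,0,0],
    [0,0,-0.16,0,0,0],
  ],
)

```text
time: 38.95
tool_pos: [0.4701, 0.2731, 0.1833]
ee_rot: [3.14, -0.0, 1.663]
wrist_force: [0.5, 0.3, -1.5]
width: 0.0516
finger_force: 30.0
```

```bash
python3 -c "
from h import *
log([0,0,-.16,0,0,0])
C=ori(CY+np.pi/2,-.19);st();nxt((cab(0.5,60,155),C,21.5),(cab(1.4,-22.7,155),C,21.5),(cab(1.4,-22.7,60),C,21.5),(cab(1.4,-22.7,25),C,21.5),(cab(1.4,-22.7,16.5),C,21.5))"
```

```text
t 38.95 P [470.1 273.1 183.3] rpy [ 3.14  -0.     1.663] q [ 0.42  0.08  1.43 -0.    1.64  0.33] F [ 0.5  0.3 -1.5] T [ 0.05 -0.12 -0.04] w 0.0516 ff 30.0
cmd [470.  273.  181.5] meas-cmd [0.2 0.1 1.9] rot err [-0.001  0.     0.   ]
MOVE [-0.2334, 0.051, 0.0054] [-0.19, 0.005, -0.052] | dist 0.239 ang 11.3
MOVE [-0.0827, 0.0009, 0.0002] [0.0, 0.0, 0.0] | dist 0.083 ang 0.0
MOVE [0.0, -0.0179, 0.0933] [0.0, 0.0, 0.0] | dist 0.095 ang 0.0
MOVE [0.0, -0.0066, 0.0344] [0.0, 0.0, 0.0] | dist 0.035 ang 0.0
MOVE [0.0, -0.0016, 0.0083] [0.0, 0.0, 0.0] | dist 0.008 ang 0.0
```

Emit:
carry_out(
  commands=[
    [-0.045,0.01,0.001,-0.035,0.001,-0.01],
    [-0.092,0.02,0.002,-0.07,0.002,-0.02],
    [-0.139,0.03,0.003,-0.11,0.003,-0.03],
    [-0.186,0.04,0.004,-0.15,0.004,-0.04],
    [-0.2334,0.051,0.0054,-0.19,0.005,-0.052],
  ],
)

```text
time: 39.45
tool_pos: [0.5419, 0.0436, 0.1752]
ee_rot: [2.951, 0.001, 1.716]
wrist_force: [0.3, -0.2, -1.1]
width: 0.0521
finger_force: 30.0
```

Emit:
carry_out(
  commands=[
    [-0.03,0,0,0,0,0],
    [-0.06,0,0,0,0,0],
    [-0.0827,0.001,0,0,0,0],
    [-0.0827,0.001,0,0,0,0],
    [-0.0827,0.001,0,0,0,0],
  ],
)

```text
time: 39.95
tool_pos: [0.5545, -0.0365, 0.175]
ee_rot: [2.954, -0.001, 1.714]
wrist_force: [0.9, -0.4, -1.7]
width: 0.0518
finger_force: 30.0
```

Emit:
carry_out(
  commands=[
    [0,-0.003,0.018,0,0,0],
    [0,-0.008,0.045,0,0,0],
    [0,-0.014,0.075,0,0,0],
    [0,-0.0179,0.0933,0,0,0],
    [0,-0.0179,0.0933,0,0,0],
  ],
)

```text
time: 40.45
tool_pos: [0.5517, -0.0345, 0.0764]
ee_rot: [2.96, -0.003, 1.717]
wrist_force: [-0.2, 0.9, -2.7]
width: 0.0516
finger_force: 30.0
```

Emit:
carry_out(
  commands=[
    [0,0,0,0,0,0],
    [0,0,0,0,0,0],
    [0,0,0,0,0,0],
    [0,-0.001,0.005,0,0,0],
    [0,-0.0019,0.01,0,0,0],
  ],
)

```text
time: 40.95
tool_pos: [0.5553, -0.0367, 0.0709]
ee_rot: [2.951, 0.001, 1.715]
wrist_force: [0.2, -0.3, -2.2]
width: 0.0515
finger_force: 30.0
```

```bash
python3 -c "
from h import *
log([-0.2334, 0.051, 0.0054, -0.19, 0.005, -0.052],[-.0827,.001,0,0,0,0],[0,-.0179,.0933,0,0,0],[0,-.0019,.01,0,0,0])
C=ori(CY+np.pi/2,-.19);st();nxt((cab(1.4,-22.7,25),C,21.5),(cab(1.4,-22.7,16.5),C,21.5))"
```

```text
t 40.95 P [555.3 -36.7  70.9] rpy [2.951e+00 1.000e-03 1.715e+00] q [-0.21  0.03  1.71  0.07  1.22 -0.37] F [ 0.2 -0.3 -2.2] T [-0.08  0.1   0.01] w 0.0515 ff 30.0
cmd [555.3 -36.4  71.1] meas-cmd [ 0.  -0.3 -0.2] rot err [-0.    -0.001  0.   ]
MOVE [0.0, -0.0049, 0.0245] [0.0, 0.0, -0.0] | dist 0.025 ang 0.0
MOVE [0.0, -0.0016, 0.0083] [0.0, 0.0, 0.0] | dist 0.008 ang 0.0
```

Emit:
carry_out(
  commands=[
    [0,-0.001,0.006,0,0,0],
    [0,-0.0022,0.012,0,0,0],
    [0,-0.0036,0.018,0,0,0],
    [0,-0.0045,0.0225,0,0,0],
    [0,-0.0049,0.0245,0,0,0],
  ],
)

```text
time: 41.45
tool_pos: [0.5541, -0.0365, 0.0443]
ee_rot: [2.954, -0.0, 1.715]
wrist_force: [0.4, 0.0, -1.8]
width: 0.0516
finger_force: 30.0
```

Emit:
carry_out(
  commands=[
    [0,-0.0004,0.002,0,0,0],
    [0,-0.0008,0.004,0,0,0],
    [0,-0.0012,0.006,0,0,0],
    [0,-0.0016,0.008,0,0,0],
    [0,-0.0016,0.008,0,0,0],
  ],
)

```text
time: 41.95
tool_pos: [0.5544, -0.0365, 0.0369]
ee_rot: [2.953, 0.0, 1.715]
wrist_force: [0.7, -0.7, -1.3]
width: 0.0518
finger_force: 30.0
```

```bash
python3 -c "
from h import *
log([0,-.0049,.0245,0,0,0],[0,-.0016,.008,0,0,0])
C=ori(CY+np.pi/2,-.19);st();nxt((cab(1.4,-22.7,160),C,21.5),([500,-80,220],ori(2.2)),([530,-264.5,230],ori(-.09+np.pi)),([530.5,-264.5,92],ori(-.09+np.pi)))"
```

```text
t 41.95 P [554.4 -36.5  36.9] rpy [2.953 0.    1.715] q [-0.21  0.06  1.75  0.07  1.15 -0.38] F [ 0.7 -0.7 -1.3] T [-0.01  0.12  0.02] w 0.0518 ff 30.0
cmd [555.1 -36.4  38. ] meas-cmd [-0.7 -0.1 -1.1] rot err [ 0.002 -0.     0.   ]
MOVE [0.0, 0.0272, -0.1406] [0.0, 0.0, -0.0] | dist 0.143 ang 0.0
MOVE [-0.0352, -0.0524, -0.0497] [0.186, 0.046, -0.483] | dist 0.08 ang 29.8
MOVE [-0.1668, -0.0843, -0.01] [0.0, 0.0, -0.852] | dist 0.187 ang 48.8
MOVE [-0.0005, 0.0, 0.138] [0.0, 0.0, 0.0] | dist 0.138 ang 0.0
```

Emit:
carry_out(
  commands=[
    [0,0,0,0,0,0],
    [0,0,0,0,0,0],
    [0,0,0,0,0,0],
    [0,0,0,0,0,0],
    [0,0,0,0,0,0],
  ],
  jaw=0.74,
)

```text
time: 42.45
tool_pos: [0.5549, -0.0367, 0.0376]
ee_rot: [2.952, 0.001, 1.715]
wrist_force: [0.4, 0.8, 0.1]
width: 0.0696
finger_force: 0.2
```

Emit:
carry_out(
  commands=[
    [0,0.001,-0.006,0,0,0],
    [0,0.004,-0.02,0,0,0],
    [0,0.012,-0.06,0,0,0],
    [0,0.02,-0.1,0,0,0],
    [0,0.0272,-0.1406,0,0,0],
  ],
)

```text
time: 42.95
tool_pos: [0.5547, -0.0365, 0.1832]
ee_rot: [2.952, 0.001, 1.715]
wrist_force: [1.0, 0.7, 0.1]
width: 0.0696
finger_force: 0.0
```

Emit:
carry_out(
  commands=[
    [-0.007,-0.01,-0.01,0.037,0.009,-0.096],
    [-0.014,-0.021,-0.02,0.074,0.018,-0.19],
    [-0.021,-0.031,-0.03,0.111,0.027,-0.29],
    [-0.028,-0.042,-0.04,0.148,0.036,-0.385],
    [-0.035,-0.052,-0.05,0.186,0.046,-0.483],
  ],
)

```text
time: 43.45
tool_pos: [0.4997, -0.0804, 0.2218]
ee_rot: [-3.14, 0.001, 2.203]
wrist_force: [-0.7, -0.3, 0.4]
width: 0.0693
finger_force: 0.0
```

Emit:
carry_out(
  commands=[
    [-0.034,-0.017,-0.002,0,0,-0.14],
    [-0.068,-0.034,-0.004,0,0,-0.28],
    [-0.1,-0.05,-0.006,0,0,-0.42],
    [-0.135,-0.068,-0.008,0,0,-0.56],
    [-0.167,-0.084,-0.01,0,0,-0.7],
  ],
)

```text
time: 43.95
tool_pos: [0.5305, -0.266, 0.2315]
ee_rot: [-3.14, 0.001, 2.905]
wrist_force: [1.1, -0.1, 0.4]
width: 0.0695
finger_force: 0.0
```

```bash
python3 -c "
from h import *
log([0,.0272,-.1406,0,0,0],[-0.035, -0.052, -0.05, 0.186, 0.046, -0.483],[-.167,-.084,-.01,0,0,-.7])
import sp;sp.run()
s=snap('top','t10');p=cloud(s)*1000
c=Ro.from_euler('z',-CY).apply(p.reshape(-1,3)-CAB)
for y in(-69,-23,23,69):
  for x in (-16,0,16):
    k=c[(abs(c[:,0]-x)<7)&(abs(c[:,1]-y-.5)<15)]; print(y,x,np.median(k[:,2]).round(1),end=' ')
print()
a=cv2.imread('pics/t10.png')[100:230,200:360]
cv2.imwrite('pics/c10.png',cv2.resize(a,(640,520),interpolation=3))
st();nxt(([530.5,-264.5,230],ori(-.09+np.pi)),([530.5,-264.5,92],ori(-.09+np.pi)))"
```

```text
scene [368.2 293. ] [55.4 37.7] 7.7
scene [560.8 379.8] [38.3 54.5] 87.6
top [558.5 380.6] [39.  52.3] 88.5
top [364.8 293.8] [51.7 39.8] 8.0
top bay -1 346 [  0.4 -68.8] [38.2 52.2] 89.3
top bay -0.333 342 [  1.3 -21.8] [37.6 51.8] 89.6
top bay 0.333 345 [ 1.7 23.9] [37.9 52.5] 89.6
top bay 1 343 [-1.2 69.7] [51.8 38. ] 0.1
-69 -16 67.9 -69 0 67.8 -69 16 67.7 -23 -16 67.9 -23 0 67.8 -23 16 68.5 23 -16 67.7 23 0 67.9 23 16 68.5 69 -16 68.1 69 0 68.0 69 16 67.9 
t 44.1 P [ 530.3 -266.1  230.4] rpy [-3.141 -0.     2.896] q [-0.56  0.18  1.22 -0.    1.74 -1.89] F [ 0.2  0.4 -0.4] T [ 0.06 -0.14  0.05] w 0.0696 ff 0.0
cmd [ 530.7 -264.2  230.4] meas-cmd [-0.4 -1.9 -0. ] rot err [0.001 0.001 0.004]
MOVE [0.0001, -0.0003, 0.0004] [0.0, 0.001, -0.152] | dist 0.001 ang 8.7
MOVE [-0.0, -0.0, 0.138] [0.0, 0.0, 0.0] | dist 0.138 ang 0.0
```

View pics/c10.png

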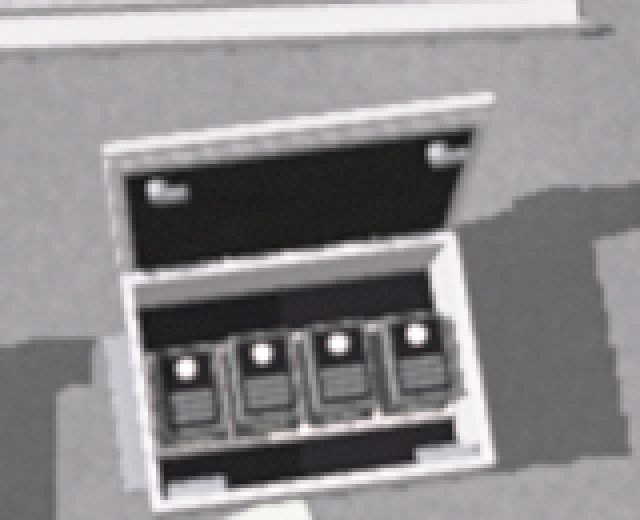

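All four bays are filled, with modules at (190,390), (265,380), (338,370) and (415,362), and the latch slots on the cover are still visible. I check the new modules for residual tilt before shutting.

```bash
python3 -c "
from h import *
Z=[]
cen=[(.4,-69),(1.3,-22),(1.6,23.8),(-1.1,69.7)]
for i in range(3):
  p=cloud(snap('top'))*1000; c=Ro.from_euler('z',-CY).apply(p.reshape(-1,3)-CAB)
  r=[]
  for x,y in cen:
    k=c[(abs(c[:,0]-x)<24)&(abs(c[:,1]-y)<17)&(c[:,2]>60)&(c[:,2]<75)]
    A=np.c_[k[:,0]-x,k[:,1]-y,np.ones(len(k))]; w=np.linalg.lstsq(A,k[:,2],rcond=None)[0]; r+=[w[2].round(2),np.rad2deg(w[0]).round(2),np.rad2deg(w[1]).round(2)]
  print(np.round(r,2))
"
```

```text
[ 6.778e+01 -1.800e-01 -3.800e-01  6.794e+01 -3.700e-01 -6.300e-01
  6.767e+01 -1.000e-02 -1.200e+00  6.775e+01 -6.000e-02 -2.000e-02]
[ 6.796e+01  2.000e-02 -1.040e+00  6.784e+01  1.800e-01  1.110e+00
  6.774e+01  3.600e-01  2.000e-01  6.788e+01 -2.800e-01  1.310e+00]
[ 6.794e+01 -8.800e-01  2.900e-01  6.798e+01  1.000e+00  5.600e-01
  6.791e+01 -1.900e-01 -3.700e-01  6.776e+01  1.000e-02  6.800e-01]
```

All four modules are level and at the same height, so they are home. Next I shut the cover with the closed fingers from behind.

```bash
cat > shut.py <<'E'
from h import *
import sys
S=ori(CY+np.pi)
def tp(t,r=135): 
    d=6.5+10*np.sin(t); return cab(70-r*np.cos(t)+d*np.sin(t),0,80+r*np.sin(t)+d*np.cos(t))
if __name__=='__main__':
    a,b,n=map(float,sys.argv[1:4]); p,R=cmdpose(); st(); nxt()
    prev=p
    for i,t in enumerate(np.linspace(a,b,int(n)+1)[1:]):
        T=tp(t); print(round(t,3),(R.inv().apply(T-prev)/1000).round(4).tolist()); 
        if i%5==4: prev=T
E
python3 -c "
from shut import *
nxt((cab(20,-100,275),S),(cab(150,0,275),S),(cab(150,0,212),S),(tp(1.75),S))"
```

```text
cmd [ 530.7 -264.2  230.4] meas-cmd [-0.2  0.9  0.2] rot err [0.    0.001 0.   ]
MOVE [-0.0194, 0.1641, -0.0445] [0.0, 0.001, -0.387] | dist 0.171 ang 22.1
MOVE [-0.13, 0.1, 0.0] [0.0, 0.0, 0.0] | dist 0.164 ang 0.0
MOVE [0.0, -0.0, 0.063] [0.0, 0.0, 0.0] | dist 0.063 ang 0.0
MOVE [0.0399, -0.0, 0.0021] [0.0, 0.0, 0.0] | dist 0.04 ang 0.0
```

Emit:
carry_out(
  commands=[
    [-0.004,0.033,-0.012,0,0,-0.08],
    [-0.008,0.066,-0.025,0,0,-0.16],
    [-0.012,0.1,-0.035,0,0,-0.24],
    [-0.016,0.132,-0.0445,0,0,-0.32],
    [-0.019,0.164,-0.0445,0,0,-0.387],
  ],
  jaw=0,
)

```text
time: 44.75
tool_pos: [0.5887, -0.1067, 0.277]
ee_rot: [-3.14, 0.003, -2.992]
wrist_force: [0.4, -0.4, -0.4]
width: 0.033
finger_force: 0.0
```

Emit:
carry_out(
  commands=[
    [-0.03,0.023,0,0,0,0],
    [-0.06,0.046,0,0,0,0],
    [-0.09,0.07,0,0,0,0],
    [-0.115,0.09,0,0,0,0],
    [-0.13,0.1,0,0,0,0],
  ],
)

```text
time: 45.25
tool_pos: [0.7027, 0.0126, 0.2742]
ee_rot: [3.141, -0.001, -2.992]
wrist_force: [-0.3, -0.7, -0.2]
width: 0.0003
finger_force: 0.0
```

Emit:
carry_out(
  commands=[
    [0,0,0,0,0,0],
    [0,0,0.015,0,0,0],
    [0,0,0.035,0,0,0],
    [0,0,0.055,0,0,0],
    [0,0,0.063,0,0,0],
  ],
)

```text
time: 45.75
tool_pos: [0.7004, 0.0082, 0.2093]
ee_rot: [3.141, -0.004, -2.997]
wrist_force: [-0.5, -0.7, -0.3]
width: 0.0005
finger_force: 0.0
```

```bash
python3 -c "
from h import *
log([-.019,.164,-.0445,0,0,-.387],[-.13,.1,0,0,0,0],[0,0,.063,0,0,0])"
python3 shut.py 1.9 1.7 2; python3 shut.py 1.75 0 30 | tail -30
```

```text
t 45.75 P [700.4   8.2 209.3] rpy [ 3.141 -0.004 -2.997] q [-0.07  0.44  0.93 -0.    1.77 -1.78] F [-0.5 -0.7 -0.3] T [ 0.09 -0.14  0.  ] w 0.0005 ff 0.0
cmd [702.5   8.3 212.1] meas-cmd [-2.1 -0.  -2.8] rot err [-0.     0.005  0.   ]
1.8 [0.0331, -0.0001, 0.0043]
1.7 [0.0459, -0.0001, 0.0003]
1.692 [0.047, -0.0001, -0.0]
1.633 [0.0547, -0.0001, -0.0017]
1.575 [0.0626, -0.0001, -0.0029]
1.517 [0.0705, -0.0001, -0.0037]
1.458 [0.0784, -0.0001, -0.004]
1.4 [0.008, 0.0, 0.0002]
1.342 [0.016, 0.0, 0.0008]
1.283 [0.024, 0.0, 0.002]
1.225 [0.032, 0.0, 0.0036]
1.167 [0.0398, 0.0, 0.0057]
1.108 [0.0078, 0.0, 0.0026]
1.05 [0.0154, 0.0, 0.0056]
0.992 [0.0228, 0.0, 0.0092]
0.933 [0.03, 0.0, 0.0131]
0.875 [0.037, 0.0, 0.0176]
0.817 [0.0067, 0.0, 0.0049]
0.758 [0.0132, 0.0, 0.0101]
0.7 [0.0193, 0.0, 0.0158]
0.642 [0.025, 0.0, 0.0219]
0.583 [0.0304, 0.0, 0.0283]
0.525 [0.005, 0.0, 0.0068]
0.467 [0.0096, 0.0, 0.0138]
0.408 [0.0137, 0.0, 0.0212]
0.35 [0.0174, 0.0, 0.0288]
0.292 [0.0206, 0.0, 0.0366]
0.233 [0.0027, 0.0, 0.008]
0.175 [0.0049, 0.0, 0.0162]
0.117 [0.0066, 0.0, 0.0245]
0.058 [0.0078, 0.0, 0.0329]
0.0 [0.0084, 0.0, 0.0413]
```

Emit:
carry_out(
  commands=[
    [0.02,0,0,0,0,0],
    [0.036,0,0,0,0,0],
    [0.047,0,0,0,0,0],
    [0.0547,0,-0.0017,0,0,0],
    [0.0626,0,-0.003,0,0,0],
  ],
)

```text
time: 46.25
tool_pos: [0.6401, -0.0009, 0.215]
ee_rot: [-3.141, 0.001, -2.996]
wrist_force: [1.4, 1.0, -2.0]
width: 0.0004
finger_force: 1.2
```

Emit:
carry_out(
  commands=[
    [0.008,0,-0.001,0,0,0],
    [0.016,0,-0.001,0,0,0],
    [0.024,0,-0.001,0,0,0],
    [0.032,0,0,0,0,0],
    [0.04,0,0.001,0,0,0],
  ],
)

```text
time: 46.75
tool_pos: [0.6001, -0.0069, 0.2131]
ee_rot: [-3.141, -0.001, -2.996]
wrist_force: [2.7, -0.5, -1.0]
width: 0.0002
finger_force: 0.9
```

```bash
python3 -c "
from h import *
log([.0626,0,-.003,0,0,0],[.04,0,.001,0,0,0])"
python3 shut.py 1.283 0.7 10; python3 lid.py
```

```text
t 46.75 P [600.1  -6.9 213.1] rpy [-3.141e+00 -1.000e-03 -2.996e+00] q [-0.11  0.2   1.23 -0.    1.71 -1.82] F [ 2.7 -0.5 -1. ] T [ 0.14 -0.55  0.01] w 0.0002 ff 0.9
cmd [601.   -6.6 214. ] meas-cmd [-0.9 -0.3 -0.9] rot err [0.    0.001 0.   ]
1.225 [0.0079, -0.0001, 0.0016]
1.166 [0.0157, -0.0001, 0.0037]
1.108 [0.0235, -0.0001, 0.0063]
1.05 [0.0311, -0.0001, 0.0093]
0.991 [0.0385, -0.0001, 0.0128]
0.933 [0.0072, 0.0, 0.004]
0.875 [0.0142, 0.0, 0.0084]
0.817 [0.0209, 0.0, 0.0133]
0.758 [0.0274, 0.0, 0.0185]
0.7 [0.0335, 0.0, 0.0242]
t 46.75 P [600.1  -6.9 213.1] rpy [-3.141e+00 -1.000e-03 -2.996e+00] q [-0.11  0.2   1.23 -0.    1.71 -1.82] F [ 2.7 -0.5 -1. ] T [ 0.14 -0.55  0.01] w 0.0002 ff 0.9
cmd [601.   -6.6 214. ] meas-cmd [-0.9 -0.3 -0.9] rot err [0.    0.001 0.   ]
scene 2581 theta deg 76.9 rmax 164.0
top 178 theta deg 74.4 rmax 157.1
```

Closing as planned; continuing.

Emit:
carry_out(
  commands=[
    [0.008,0,0.0016,0,0,0],
    [0.016,0,0.0037,0,0,0],
    [0.0235,0,0.0063,0,0,0],
    [0.031,0,0.0093,0,0,0],
    [0.0385,0,0.0128,0,0,0],
  ],
)

```text
time: 47.35
tool_pos: [0.5619, -0.0124, 0.2002]
ee_rot: [-3.141, -0.001, -2.996]
wrist_force: [1.7, 0.1, 0.4]
width: 0.0003
finger_force: 0.5
```

Emit:
carry_out(
  commands=[
    [0.007,0,0.004,0,0,0],
    [0.014,0,0.0084,0,0,0],
    [0.021,0,0.0133,0,0,0],
    [0.0274,0,0.0185,0,0,0],
    [0.0335,0,0.0242,0,0,0],
  ],
)

```text
time: 47.85
tool_pos: [0.5288, -0.0172, 0.1758]
ee_rot: [-3.141, -0.001, -2.996]
wrist_force: [-0.7, 0.9, -0.6]
width: 0.0003
finger_force: 0.2
```

Emit:
carry_out(
  commands=[
    [0.0057,0,0.006,0,0,0],
    [0.011,0,0.0125,0,0,0],
    [0.016,0,0.0193,0,0,0],
    [0.0207,0,0.0263,0,0,0],
    [0.0248,0,0.0337,0,0,0],
  ],
)

```text
time: 48.35
tool_pos: [0.5044, -0.0208, 0.1419]
ee_rot: [-3.141, -0.001, -2.996]
wrist_force: [-0.1, -0.5, -0.7]
width: 0.0005
finger_force: 0.0
```

```bash
python3 -c "
from h import *
log([.0385,0,.0128,0,0,0],[.0335,0,.0242,0,0,0],[.0248,0,.0337,0,0,0])"
python3 shut.py .408 0 8; python3 lid.py
```

```text
t 48.35 P [504.4 -20.8 141.9] rpy [-3.141e+00 -1.000e-03 -2.996e+00] q [-0.15  0.01  1.58 -0.    1.56 -1.87] F [-0.1 -0.5 -0.7] T [ 0.1  -0.13 -0.02] w 0.0005 ff 0.0
cmd [505.3 -20.6 143.2] meas-cmd [-0.9 -0.2 -1.4] rot err [0.    0.002 0.   ]
0.357 [0.0033, -0.0001, 0.0067]
0.306 [0.0061, -0.0001, 0.0135]
0.255 [0.0086, -0.0001, 0.0204]
0.204 [0.0108, -0.0001, 0.0275]
0.153 [0.0125, -0.0001, 0.0347]
0.102 [0.0013, 0.0, 0.0073]
0.051 [0.0023, 0.0, 0.0146]
0.0 [0.0028, 0.0, 0.022]
t 48.35 P [504.4 -20.8 141.9] rpy [-3.141e+00 -1.000e-03 -2.996e+00] q [-0.15  0.01  1.58 -0.    1.56 -1.87] F [-0.1 -0.5 -0.7] T [ 0.1  -0.13 -0.02] w 0.0005 ff 0.0
cmd [505.3 -20.6 143.2] meas-cmd [-0.9 -0.2 -1.4] rot err [0.    0.002 0.   ]
scene 2571 theta deg 26.8 rmax 199.9
top 531 theta deg 26.3 rmax 231.3
```

Emit:
carry_out(
  commands=[
    [0.003,0,0.0067,0,0,0],
    [0.006,0,0.0135,0,0,0],
    [0.0086,0,0.0204,0,0,0],
    [0.0108,0,0.0275,0,0,0],
    [0.0125,0,0.0347,0,0,0],
  ],
)

```text
time: 48.95
tool_pos: [0.4923, -0.0226, 0.1072]
ee_rot: [-3.141, -0.001, -2.996]
wrist_force: [0.6, -0.6, 0.7]
width: 0.0004
finger_force: 0.0
```

Emit:
carry_out(
  commands=[
    [0.0007,0,0.005,0,0,0],
    [0.0013,0,0.01,0,0,0],
    [0.002,0,0.015,0,0,0],
    [0.0025,0,0.019,0,0,0],
    [0.0028,0,0.022,0,0,0],
  ],
)

```text
time: 49.45
tool_pos: [0.4899, -0.023, 0.0866]
ee_rot: [-3.141, -0.0, -2.996]
wrist_force: [-3.9, 1.4, 13.1]
width: 0.0001
finger_force: 6.9
```

```bash
python3 -c "
from h import *
log([.0125,0,.0347,0,0,0],[.0028,0,.022,0,0,0])
st();nxt()
for n in('scene','top'):
  p=cloud(snap(n)); P=p[(p[...,2]>.075)&(p[...,2]<.11)]
  c=Ro.from_euler('z',-CY).apply(P*1000-CAB); k=c[(c[:,1]>-55)&(c[:,1]<55)&(c[:,0]>-84)&(c[:,0]<65)&(abs(c[:,1])>30)]
  print(n,len(k),np.polyfit(k[:,0],k[:,2],1).round(4))"
```

```text
t 49.45 P [489.9 -23.   86.6] rpy [-3.141 -0.    -2.996] q [-0.16  0.01  1.69 -0.    1.44 -1.88] F [-3.9  1.4 13.1] T [ 0.2   0.79 -0.03] w 0.0001 ff 6.9
cmd [490.2 -22.8  86.5] meas-cmd [-0.3 -0.1  0.1] rot err [0.    0.001 0.   ]
scene 965 [2.50000e-03 8.59105e+01]
top 343 [1.90000e-03 8.67135e+01]
```

The cover is shut (13 N at 86.6 mm, plate level). I fetch the driver.

```bash
python3 -c "
from shut import *
D=ori(-.09+np.pi)
nxt((cab(-65,0,190),S),([530.7,-265.2,190],D),([530.7,-265.2,91],D))"
```

```text
cmd [490.2 -22.8  86.5] meas-cmd [-0.3 -0.2  0.2] rot err [0.    0.001 0.   ]
MOVE [-0.0001, -0.0001, -0.1035] [0.0, 0.001, 0.0] | dist 0.103 ang 0.0
MOVE [-0.0051, -0.2456, -0.0] [0.0, -0.0, 0.235] | dist 0.246 ang 13.5
MOVE [-0.0, -0.0, 0.099] [0.0, 0.0, 0.0] | dist 0.099 ang 0.0
```

Emit:
carry_out(
  commands=[
    [0,0,-0.01,0,0,0],
    [0,0,-0.03,0,0,0],
    [0,0,-0.06,0,0,0],
    [0,0,-0.09,0,0,0],
    [0,0,-0.105,0,0,0],
  ],
)

```text
time: 50.05
tool_pos: [0.4912, -0.0232, 0.1944]
ee_rot: [-3.14, 0.004, -2.996]
wrist_force: [-0.2, -0.2, 0.5]
width: 0.0007
finger_force: 0.0
```

```bash
python3 -c "
from shut import *
log([0,0,-.105,0,0,0])
D=ori(-.09+np.pi)
nxt(([530.7,-265.2,191],D),([530.7,-265.2,91],D))
p=cloud(snap('top')); k=p[np.all((p>[.45,-.33,.143])&(p<[.6,-.2,.158]),-1)]; r=cv2.minAreaRect((k[:,:2]*1000).astype(np.float32));print(r,k.mean(0))"
```

```text
cmd [490.1 -22.8 191.5] meas-cmd [ 1.1 -0.3  2.9] rot err [ 0.002 -0.004  0.   ]
MOVE [-0.0051, -0.2457, 0.0005] [0.0, 0.001, 0.235] | dist 0.246 ang 13.5
MOVE [-0.0, -0.0, 0.1] [0.0, 0.0, 0.0] | dist 0.1 ang 0.0
((529.8429565429688, -263.76129150390625), (27.00044822692871, 37.100101470947266), 87.41749572753906) [ 0.52994034 -0.2634443   0.14977947]
```

Emit:
carry_out(
  commands=[
    [-0.001,-0.045,0,0,0,0.045],
    [-0.002,-0.09,0,0,0,0.09],
    [-0.003,-0.135,0,0,0,0.14],
    [-0.004,-0.18,0,0,0,0.19],
    [-0.005,-0.225,0,0,0,0.235],
  ],
  jaw=0.65,
)

```text
time: 50.6
tool_pos: [0.527, -0.2464, 0.1895]
ee_rot: [3.141, -0.002, 3.05]
wrist_force: [0.6, 0.8, 0.8]
width: 0.0368
finger_force: 0.0
```

Emit:
carry_out(
  commands=[
    [0,-0.012,0,0,0,0],
    [0,-0.02,0,0,0,0],
    [0,-0.02,0,0,0,0],
    [0,-0.02,0,0,0,0],
    [0,-0.02,0,0,0,0],
  ],
)

```text
time: 51.1
tool_pos: [0.5257, -0.2633, 0.1913]
ee_rot: [-3.141, -0.0, 3.054]
wrist_force: [0.0, -0.2, -1.0]
width: 0.0605
finger_force: 0.0
```

```bash
python3 -c "
from shut import *
log([-.005,-.225,0,0,0,.235],[0,-.02,0,0,0,0])
D=ori(-.09+np.pi);st()
nxt(([530.3,-264.7,91],D))"
```

```text
t 51.1 P [ 525.7 -263.3  191.3] rpy [-3.141 -0.     3.054] q [-0.56  0.18  1.3  -0.    1.67 -2.04] F [ 0.  -0.2 -1. ] T [ 0.08 -0.15 -0.01] w 0.0605 ff 0.0
cmd [ 525.8 -264.7  191.5] meas-cmd [-0.1  1.4 -0.2] rot err [ 0.     0.001 -0.002]
MOVE [-0.0044, 0.0003, 0.1005] [0.0, 0.001, 0.0] | dist 0.101 ang 0.0
```

Emit:
carry_out(
  commands=[
    [-0.0044,0,0.015,0,0,0],
    [-0.0044,0,0.04,0,0,0],
    [-0.0044,0,0.07,0,0,0],
    [-0.0044,0,0.095,0,0,0],
    [-0.0044,0,0.1005,0,0,0],
  ],
)

```text
time: 51.6
tool_pos: [0.5276, -0.2629, 0.0854]
ee_rot: [3.138, -0.008, 3.053]
wrist_force: [0.3, -0.2, 0.1]
width: 0.0612
finger_force: 0.0
```

Emit:
carry_out(
  commands=[
    [0,0,0,0,0,0],
    [0,0,0,0,0,0],
    [0,0,0,0,0,0],
    [0,0,0,0,0,0],
    [0,0,0,0,0,0],
  ],
)

```text
time: 52.1
tool_pos: [0.5304, -0.2656, 0.0915]
ee_rot: [-3.14, 0.001, 3.052]
wrist_force: [-0.2, 0.1, 0.4]
width: 0.0609
finger_force: 0.0
```

Emit:
carry_out(
  commands=[
    [0,0,0,0,0,0],
    [0,0,0,0,0,0],
    [0,0,0,0,0,0],
    [0,0,0,0,0,0],
    [0,0,0,0,0,0],
  ],
  jaw=0,
)

```text
time: 52.6
tool_pos: [0.5298, -0.2652, 0.0904]
ee_rot: [-3.141, -0.001, 3.052]
wrist_force: [0.4, -0.5, 0.7]
width: 0.028
finger_force: 30.0
```

Emit:
carry_out(
  commands=[
    [0,0,-0.02,0,0,0],
    [0,0,-0.05,0,0,0],
    [0,0,-0.085,0,0,0],
    [0,0,-0.11,0,0,0],
    [0,0,-0.12,0,0,0],
  ],
)

```text
time: 53.1
tool_pos: [0.5309, -0.2658, 0.2137]
ee_rot: [-3.139, 0.004, 3.052]
wrist_force: [0.3, -0.1, -0.1]
width: 0.0276
finger_force: 30.0
```

```bash
python3 -c "
from h import *
log([-.0044,0,.1005,0,0,0],[0,0,-.12,0,0,0])
U=ori(CY+np.pi);st()
nxt((cab(-48,-74,135),U,76))"
```

```text
t 53.1 P [ 530.9 -265.8  213.7] rpy [-3.139  0.004  3.052] q [-0.56  0.18  1.25 -0.    1.71 -2.04] F [ 0.3 -0.1 -0.1] T [-0.01 -0.18 -0.01] w 0.0276 ff 30.0
cmd [ 530.2 -265.1  211. ] meas-cmd [ 0.7 -0.7  2.7] rot err [ 0.003 -0.003  0.   ]
MOVE [0.0278, 0.1696, 0.0] [0.0, 0.001, -0.235] | dist 0.172 ang 13.4
```

Emit:
carry_out(
  commands=[
    [0.006,0.035,0,0,0,-0.05],
    [0.012,0.075,0,0,0,-0.1],
    [0.018,0.115,0,0,0,-0.16],
    [0.024,0.15,0,0,0,-0.21],
    [0.0278,0.1696,0,0,0.001,-0.235],
  ],
)

```text
time: 53.6
tool_pos: [0.5164, -0.091, 0.2089]
ee_rot: [3.14, -0.004, -2.993]
wrist_force: [0.0, -0.6, -2.2]
width: 0.0278
finger_force: 30.0
```

Emit:
carry_out(
  commands=[
    [0,0,0,0,0,0],
    [0,0,0,0,0,0],
    [0,0,0,0,0,0],
    [0,0,0,0,0,0],
    [0,0,0,0,0,0],
  ],
)

```text
time: 54.1
tool_pos: [0.5175, -0.0947, 0.2101]
ee_rot: [-3.142, -0.002, -2.998]
wrist_force: [-0.6, -0.1, -1.2]
width: 0.0281
finger_force: 30.0
```

```bash
cat > tipchk.py <<'E'
from h import *
def chk(s=1):
    U=ori(CY+np.pi); L=cab(-48,s*74,97); st(); nxt((L,U,76))
    p=cloud(snap('scene'))*1000
    d=np.hypot(p[...,0]-L[0],p[...,1]-L[1])
    k=p[(d<25)&(p[...,2]>125)&(p[...,2]<150)]; print('blade',len(k),k.min(0).round(1),k.max(0).round(1),np.median(k,0).round(1))
    h=((d<25)&(p[...,2]>92.5)&(p[...,2]<98)).astype(np.uint8)
    n,l,st_,ce=cv2.connectedComponentsWithStats(h)
    H=[p[l==i].mean(0) for i in range(1,n) if st_[i,4]>8]
    print('halves',[x.round(1) for x in H],'mid',np.mean(H,0).round(1),'ang',[np.rad2deg(np.arctan2(*(H[1]-H[0])[[1,0]])).round(1) if len(H)==2 else None])
E
python3 -c "
from tipchk import *
log([.0278,.1696,0,0,.001,-.235]); chk(-1)"
```

```text
t 54.1 P [517.5 -94.7 210.1] rpy [-3.142e+00 -2.000e-03 -2.998e+00] q [-0.29  0.03  1.42 -0.    1.69 -2.  ] F [-0.6 -0.1 -1.2] T [ 0.07 -0.16 -0.01] w 0.0281 ff 30.0
cmd [517.7 -93.6 211. ] meas-cmd [-0.2 -1.  -0.9] rot err [0.    0.002 0.002]
MOVE [0.0, -0.0, 0.038] [0.0, -0.0, 0.0] | dist 0.038 ang 0.0
blade 16 [512.5 -95.2 134. ] [528.  -93.  149.1] [522.5 -94.  141. ]
halves [array([ 519.3, -101.2,   94.2]), array([519. , -86.1,  94.1])] mid [519.2 -93.6  94.1] ang [np.float64(91.4)]
```

Emit:
carry_out(
  commands=[
    [0,0.0004,0.015,0,0,0.03],
    [0,0.0004,0.03,0,0,0.05],
    [0,0.0004,0.036,0,0,0.05],
    [0,0.0004,0.039,0,0,0.05],
    [0,0.0004,0.041,0,0,0.05],
  ],
)

```text
time: 54.65
tool_pos: [0.5173, -0.0934, 0.1691]
ee_rot: [-3.141, -0.002, -3.046]
wrist_force: [-0.1, -0.8, -1.3]
width: 0.0281
finger_force: 30.0
```

Emit:
carry_out(
  commands=[
    [0,0,0.001,0,0,0],
    [0,0,0.002,0,0,0],
    [0,0,0.003,0,0,0],
    [0,0,0.003,0,0,0.1],
    [0,0,0.003,0,0,0.22],
  ],
)

```text
time: 55.15
tool_pos: [0.5175, -0.0934, 0.1667]
ee_rot: [-3.141, -0.001, 3.012]
wrist_force: [0.3, 0.2, -0.9]
width: 0.0275
finger_force: 30.0
```

```bash
python3 -c "
from h import *
log([0,.0004,.041,0,0,.05],[0,0,.003,0,0,.22])
st();nxt()"
```

```text
t 55.15 P [517.5 -93.4 166.7] rpy [-3.141e+00 -1.000e-03  3.012e+00] q [-0.29  0.05  1.49 -0.    1.61 -1.73] F [ 0.3  0.2 -0.9] T [-0.   -0.14  0.02] w 0.0275 ff 30.0
cmd [517.6 -93.2 167. ] meas-cmd [-0.2 -0.1 -0.4] rot err [0.001 0.001 0.005]
```

Emit:
carry_out(
  commands=[
    [0,0,0,0,0,0.13],
    [0,0,0,0,0,0.26],
    [0,0,0,0,0,0.39],
    [0,0,0,0,0,0.52],
    [0,0,0,0,0,0.65],
  ],
)

```text
time: 55.65
tool_pos: [0.5174, -0.0934, 0.1666]
ee_rot: [-3.14, -0.001, 2.362]
wrist_force: [0.4, -0.4, -1.8]
width: 0.0281
finger_force: 30.0
```

Emit:
carry_out(
  commands=[
    [0,0,0,0,0,0.13],
    [0,0,0,0,0,0.26],
    [0,0,0,0,0,0.39],
    [0,0,0,0,0,0.52],
    [0,0,0,0,0,0.65],
  ],
)

```text
time: 56.15
tool_pos: [0.5175, -0.0935, 0.1666]
ee_rot: [-3.14, 0.001, 1.712]
wrist_force: [0.1, 0.9, -1.4]
width: 0.0278
finger_force: 30.0
```

Emit:
carry_out(
  commands=[
    [0,0,0,0,0,0.07],
    [0,0,0,0,0,0.14],
    [0,0,0,0,0,0.2],
    [0,0,0,0,0,0.26],
    [0,0,0,0,0,0.3],
  ],
)

```text
time: 56.65
tool_pos: [0.5175, -0.0935, 0.1667]
ee_rot: [-3.141, 0.001, 1.415]
wrist_force: [-0.6, 0.2, -2.0]
width: 0.0276
finger_force: 30.0
```

Emit:
carry_out(
  commands=[
    [0,0,0,0,0,0.02],
    [0,0,0,0,0,0.02],
    [0,0,0,0,0,-0.1],
    [0,0,0,0,0,-0.22],
    [0,0,0,0,0,-0.29],
  ],
)

```text
time: 57.15
tool_pos: [0.5174, -0.0933, 0.1665]
ee_rot: [-3.14, 0.0, 1.711]
wrist_force: [-0.3, -0.4, -1.1]
width: 0.0278
finger_force: 30.0
```

Emit:
carry_out(
  commands=[
    [0,0,-0.008,0,0,0],
    [0,0,-0.02,0,0,0],
    [0,0,-0.035,0,0,0],
    [0,0,-0.044,0,0,0],
    [0,0,-0.044,0,0,0],
  ],
)

```text
time: 57.65
tool_pos: [0.5187, -0.0937, 0.2134]
ee_rot: [3.139, 0.002, 1.707]
wrist_force: [0.7, 0.1, -1.0]
width: 0.0279
finger_force: 30.0
```

```bash
python3 -c "
from tipchk import *
log([0,0,0,0,0,.65],[0,0,0,0,0,.65],[0,0,0,0,0,.3],[0,0,0,0,0,-.29],[0,0,-.044,0,0,0])
chk(-1);nxt((cab(-48,74,135),ori(CY+np.pi),76))"
```

```text
t 57.65 P [518.7 -93.7 213.4] rpy [3.139e+00 2.000e-03 1.707e+00] q [-0.29  0.03  1.41 -0.    1.69 -0.42] F [ 0.7  0.1 -1. ] T [-0.   -0.15  0.01] w 0.0279 ff 30.0
cmd [517.7 -93.2 211. ] meas-cmd [ 1.  -0.4  2.4] rot err [-0.003 -0.002  0.   ]
MOVE [-0.0004, -0.0, 0.038] [-0.0, -0.0, -1.58] | dist 0.038 ang 90.5
blade 30 [ 518.1 -100.9  136.8] [523.6 -86.  149. ] [520.5 -93.5 144. ]
halves [array([519.4, -93.5,  94.2])] mid [519.4 -93.5  94.2] ang [None]
cmd [517.7 -93.2 211. ] meas-cmd [ 0.4 -0.3  1. ] rot err [-0.001 -0.002  0.   ]
MOVE [0.1476, -0.0013, 0.0] [-0.0, -0.0, -1.58] | dist 0.148 ang 90.5
```

Emit:
carry_out(
  commands=[
    [0.03,0,0,0,0,-0.13],
    [0.06,0,0,0,0,-0.26],
    [0.09,0,0,0,0,-0.39],
    [0.12,-0.001,0,0,0,-0.52],
    [0.1476,-0.0013,0,0,0,-0.65],
  ],
)

```text
time: 58.2
tool_pos: [0.4953, 0.054, 0.2096]
ee_rot: [-3.139, -0.002, 2.362]
wrist_force: [0.9, -0.4, -2.0]
width: 0.0275
finger_force: 30.0
```

Emit:
carry_out(
  commands=[
    [0,0,0,0,0,-0.13],
    [0,0,0,0,0,-0.26],
    [0,0,0,0,0,-0.39],
    [0,0,0,0,0,-0.52],
    [0,0,0,0,0,-0.65],
  ],
)

```text
time: 58.7
tool_pos: [0.4957, 0.0528, 0.2096]
ee_rot: [-3.141, -0.003, 3.012]
wrist_force: [-0.2, -0.7, -1.6]
width: 0.0281
finger_force: 30.0
```

Emit:
carry_out(
  commands=[
    [0,0,0,0,0,-0.13],
    [0,0,0,0,0,-0.26],
    [0,0,0,0,0,-0.28],
    [0,0,0,0,0,-0.28],
    [0,0,0,0,0,-0.28],
  ],
)

```text
time: 59.2
tool_pos: [0.496, 0.0527, 0.2101]
ee_rot: [-3.142, -0.002, -2.998]
wrist_force: [-0.3, -0.5, -1.2]
width: 0.0279
finger_force: 30.0
```

```bash
python3 -c "
from tipchk import *
log([.1476,-.0013,0,0,0,-.65],[0,0,0,0,0,-.65],[0,0,0,0,0,-.28])
chk(1)"
```

```text
t 59.2 P [496.   52.7 210.1] rpy [-3.142e+00 -2.000e-03 -2.998e+00] q [-0.01 -0.03  1.48 -0.    1.69 -1.72] F [-0.3 -0.5 -1.2] T [ 0.08 -0.12 -0.  ] w 0.0279 ff 30.0
cmd [496.3  52.8 211. ] meas-cmd [-0.4 -0.1 -1. ] rot err [0.    0.002 0.002]
MOVE [0.0, -0.0, 0.038] [0.0, -0.0, 0.0] | dist 0.038 ang 0.0
blade 10 [493.8  50.1 136.3] [504.9  55.7 149.7] [501.8  53.5 141.9]
halves [array([499.3,  45. ,  94.3]), array([496.4,  60. ,  94.3])] mid [497.9  52.5  94.3] ang [np.float64(100.8)]
```

Emit:
carry_out(
  commands=[
    [0,0,0.015,0,0,0],
    [0,0,0.03,0,0,0],
    [0,0,0.036,0,0,0],
    [0,0,0.039,0,0,0],
    [0,0,0.041,0,0,0],
  ],
)

```text
time: 59.75
tool_pos: [0.4958, 0.0527, 0.1687]
ee_rot: [-3.142, -0.003, -2.996]
wrist_force: [0.3, -0.4, -0.7]
width: 0.0278
finger_force: 30.0
```

Emit:
carry_out(
  commands=[
    [0,0,0.001,0,0,0],
    [0,0,0.002,0,0,0],
    [0,0,0.003,0,0,0],
    [0,0,0.003,0,0,0.1],
    [0,0,0.003,0,0,0.22],
  ],
)

```text
time: 60.25
tool_pos: [0.4962, 0.0527, 0.1667]
ee_rot: [-3.141, -0.001, 3.062]
wrist_force: [-1.6, 0.4, -1.9]
width: 0.028
finger_force: 30.0
```

```bash
python3 -c "
from h import *
log([0,0,.041,0,0,0],[0,0,.003,0,0,.22])
st();nxt()"
```

```text
t 60.25 P [496.2  52.7 166.7] rpy [-3.141e+00 -1.000e-03  3.062e+00] q [-0.01 -0.01  1.55 -0.    1.6  -1.5 ] F [-1.6  0.4 -1.9] T [ 0.12 -0.17 -0.02] w 0.028 ff 30.0
cmd [496.3  52.8 167. ] meas-cmd [-0.1 -0.1 -0.4] rot err [0.001 0.001 0.005]
```

Emit:
carry_out(
  commands=[
    [0,0,0,0,0,0.13],
    [0,0,0,0,0,0.26],
    [0,0,0,0,0,0.39],
    [0,0,0,0,0,0.52],
    [0,0,0,0,0,0.65],
  ],
)

```text
time: 60.75
tool_pos: [0.4963, 0.0528, 0.1667]
ee_rot: [-3.141, -0.001, 2.412]
wrist_force: [-0.1, 0.2, -1.9]
width: 0.0278
finger_force: 30.0
```

Emit:
carry_out(
  commands=[
    [0,0,0,0,0,0.13],
    [0,0,0,0,0,0.26],
    [0,0,0,0,0,0.39],
    [0,0,0,0,0,0.52],
    [0,0,0,0,0,0.65],
  ],
)

```text
time: 61.25
tool_pos: [0.4962, 0.0527, 0.1667]
ee_rot: [-3.14, 0.0, 1.762]
wrist_force: [-0.5, 0.0, -0.2]
width: 0.0278
finger_force: 30.0
```

Emit:
carry_out(
  commands=[
    [0,0,0,0,0,0.08],
    [0,0,0,0,0,0.16],
    [0,0,0,0,0,0.24],
    [0,0,0,0,0,0.3],
    [0,0,0,0,0,0.35],
  ],
)

```text
time: 61.75
tool_pos: [0.4961, 0.0526, 0.1667]
ee_rot: [-3.14, 0.001, 1.415]
wrist_force: [-0.4, -0.6, -0.9]
width: 0.0281
finger_force: 30.0
```

Emit:
carry_out(
  commands=[
    [0,0,0,0,0,0.02],
    [0,0,0,0,0,0.02],
    [0,0,0,0,0,-0.1],
    [0,0,0,0,0,-0.22],
    [0,0,0,0,0,-0.29],
  ],
)

```text
time: 62.25
tool_pos: [0.4961, 0.0528, 0.1664]
ee_rot: [-3.14, 0.0, 1.711]
wrist_force: [0.7, -0.3, -0.4]
width: 0.0279
finger_force: 30.0
```

Emit:
carry_out(
  commands=[
    [0,0,-0.008,0,0,0],
    [0,0,-0.02,0,0,0],
    [0,0,-0.035,0,0,0],
    [0,0,-0.044,0,0,0],
    [0,0,-0.044,0,0,0],
  ],
)

```text
time: 62.75
tool_pos: [0.4974, 0.0527, 0.2133]
ee_rot: [3.138, 0.001, 1.706]
wrist_force: [0.4, 0.5, -1.6]
width: 0.0279
finger_force: 30.0
```

```bash
python3 -c "
from h import *
log([0,0,0,0,0,.65],[0,0,0,0,0,.65],[0,0,0,0,0,.35],[0,0,0,0,0,-.29],[0,0,-.044,0,0,0])
D=ori(-.09)
st();nxt(([530,-264.5,140],D,76),([530,-264.5,110],D,76))
s=snap('scene','s11')
b=cv2.imread('pics/s11.png')[130:210,170:290]
cv2.imwrite('pics/c11.png',cv2.resize(b,(600,400),interpolation=3))"
```

```text
t 62.75 P [497.4  52.7 213.3] rpy [3.138e+00 1.000e-03 1.706e+00] q [-0.01 -0.03  1.47 -0.    1.69 -0.14] F [ 0.4  0.5 -1.6] T [-0.04 -0.08  0.01] w 0.0279 ff 30.0
cmd [496.3  52.8 211. ] meas-cmd [ 1.1 -0.1  2.3] rot err [-0.004 -0.001  0.   ]
MOVE [-0.3189, -0.0097, -0.005] [-0.0, 0.0, 1.797] | dist 0.319 ang 103.0
MOVE [-0.0, -0.0, 0.03] [0.0, 0.0, 0.0] | dist 0.03 ang 0.0
```

View pics/c11.png

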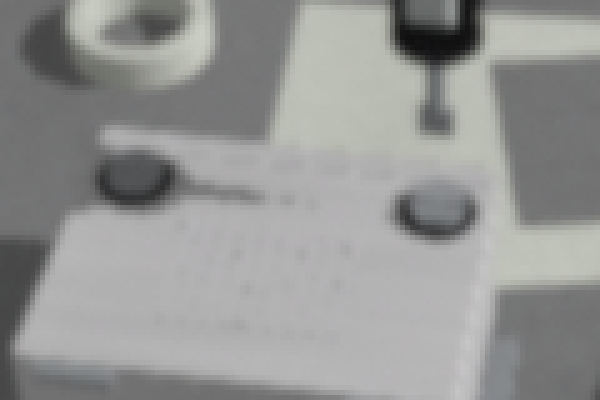

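Both heads at (133,175) and (437,208) no longer show a front-to-back slot. I stow the driver, then confirm from the top camera.

```bash
python3 -c "
from h import *
D=ori(-.09+np.pi)
nxt((cab(-40,-120,145),ori(2.38),76),([530,-264.7,125],D,76),([530,-264.7,95],D,76),([530,-264.7,17.5],D,76))"
```

```text
cmd [496.3  52.8 211. ] meas-cmd [ 0.5 -0.1  0.8] rot err [-0.001 -0.001  0.   ]
MOVE [-0.1939, 0.0097, -0.01] [-0.0, -0.0, -0.673] | dist 0.194 ang 38.6
MOVE [-0.0858, -0.0932, 0.02] [0.0, 0.0, -0.672] | dist 0.128 ang 38.5
MOVE [-0.0, -0.0, 0.03] [0.0, 0.0, 0.0] | dist 0.03 ang 0.0
MOVE [-0.0, -0.0, 0.0775] [0.0, 0.0, 0.0] | dist 0.078 ang 0.0
```

Emit:
carry_out(
  commands=[
    [-0.039,0.002,-0.005,0,0,-0.135],
    [-0.078,0.004,-0.01,0,0,-0.27],
    [-0.117,0.006,-0.01,0,0,-0.405],
    [-0.156,0.008,-0.01,0,0,-0.54],
    [-0.194,0.0097,-0.01,0,0,-0.673],
  ],
)

```text
time: 63.3
tool_pos: [0.5318, -0.1396, 0.2196]
ee_rot: [-3.14, -0.002, 2.385]
wrist_force: [1.2, 0.3, -0.7]
width: 0.028
finger_force: 30.0
```

Emit:
carry_out(
  commands=[
    [-0.017,-0.019,0.004,0,0,-0.135],
    [-0.034,-0.037,0.008,0,0,-0.27],
    [-0.051,-0.056,0.012,0,0,-0.405],
    [-0.068,-0.075,0.016,0,0,-0.54],
    [-0.0858,-0.0932,0.02,0,0,-0.672],
  ],
)

```text
time: 63.8
tool_pos: [0.5292, -0.2657, 0.1993]
ee_rot: [3.141, -0.003, 3.057]
wrist_force: [1.4, 0.8, -1.0]
width: 0.028
finger_force: 30.0
```

Emit:
carry_out(
  commands=[
    [0,0,0,0,0,0],
    [0,0,0.005,0,0,0],
    [0,0,0.015,0,0,0],
    [0,0,0.025,0,0,0],
    [0,0,0.025,0,0,0],
  ],
)

```text
time: 64.3
tool_pos: [0.5287, -0.2633, 0.1727]
ee_rot: [3.14, -0.006, 3.053]
wrist_force: [-0.8, 0.3, -1.9]
width: 0.0279
finger_force: 30.0
```

```bash
python3 -c "
from h import *
log([-.194,.0097,-.01,0,0,-.673],[-.0858,-.0932,.02,0,0,-.672],[0,0,.025,0,0,0])
snapshot('top');D=ori(-.09+np.pi);st();nxt(([530,-264.7,17.5],D,76))
p=cloud(snap('scene'))*1000
k=p[np.all((p>[490,-310,102])&(p<[570,-220,128]),-1)]; print(len(k),k.min(0).round(1),k.max(0).round(1))
t=snap('top','t12');p=cloud(t)*1000
for sg in(-1,1):
  L=cab(-48,74*sg,0); d=np.hypot(p[...,0]-L[0],p[...,1]-L[1])
  h=((d<20)&(p[...,2]>93)&(p[...,2]<99.5)).astype(np.uint8); n,l,s_,ce=cv2.connectedComponentsWithStats(h,connectivity=4)
  H=[p[l==i].mean(0) for i in range(1,n) if s_[i,4]>8]; print(sg,[x.round(1) for x in H])
a=cv2.imread('pics/t12.png')[150:240,220:340]
cv2.imwrite('pics/c12.png',cv2.resize(a,(640,480),interpolation=3))
"
```

```text
t 64.35 P [ 529.1 -263.6  173.8] rpy [ 3.141 -0.004  3.053] q [-0.56  0.19  1.32 -0.    1.64 -2.04] F [-0.5  0.  -1. ] T [ 0.08 -0.14 -0.  ] w 0.0281 ff 30.0
cmd [ 530.  -264.7  176. ] meas-cmd [-0.9  1.1 -2.2] rot err [-0.001  0.004 -0.001]
MOVE [0.0, 0.0, 0.0825] [0.0, -0.0, 0.0] | dist 0.083 ang 0.0
41 [ 522.4 -266.6  102.7] [ 538.6 -258.4  128. ]
-1 [array([524.9, -92.6,  95.3]), array([510.1, -94. ,  95.5])]
1 [array([503.2,  53.6,  95.3]), array([488.6,  51.7,  95.6])]
```

View pics/c12.png

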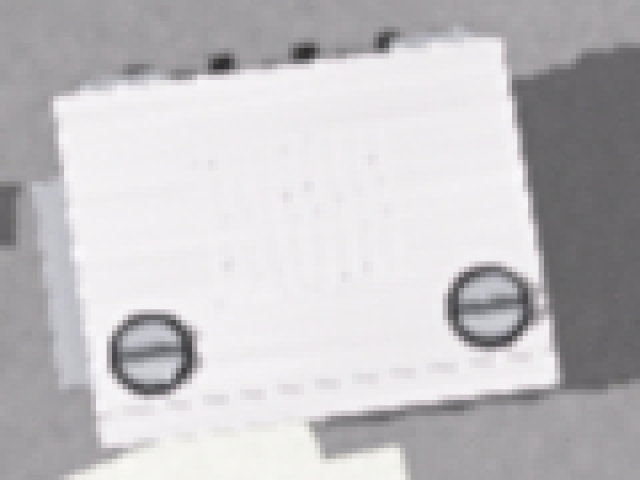

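Both slots at (151,353) and (488,305) lie across the cover again, so the latches are fastened and the cover is flat. I lower the driver into its hole.

Emit:
carry_out(
  commands=[
    [0,0,0.008,0,0,0],
    [0,0,0.018,0,0,0],
    [0,0,0.028,0,0,0],
    [0,0,0.038,0,0,0],
    [0,0,0.048,0,0,0],
  ],
)

```text
time: 64.95
tool_pos: [0.5293, -0.2647, 0.126]
ee_rot: [-3.142, -0.003, 3.052]
wrist_force: [0.1, -0.5, -1.8]
width: 0.0282
finger_force: 30.0
```

Emit:
carry_out(
  commands=[
    [0,0,0.01,0,0,0],
    [0,0,0.02,0,0,0],
    [0,0,0.028,0,0,0],
    [0,0,0.033,0,0,0],
    [0,0,0.033,0,0,0],
  ],
)

```text
time: 65.45
tool_pos: [0.5291, -0.2646, 0.0933]
ee_rot: [3.141, -0.003, 3.052]
wrist_force: [0.4, -0.2, -1.9]
width: 0.0282
finger_force: 30.0
```

Emit:
carry_out(
  commands=[
    [0,0,0,0,0,0],
    [0,0,0,0,0,0],
    [0,0,0.001,0,0,0],
    [0,0,0.001,0,0,0],
    [0,0,0.001,0,0,0],
  ],
)

```text
time: 65.95
tool_pos: [0.5296, -0.265, 0.0936]
ee_rot: [-3.141, -0.001, 3.052]
wrist_force: [-0.1, 0.4, -1.8]
width: 0.0275
finger_force: 30.0
```

```bash
python3 -c "
from h import *
log([0,0,.048,0,0,0],[0,0,.033,0,0,0],[0,0,.001,0,0,0])
st();nxt()"
```

```text
t 65.95 P [ 529.6 -265.    93.6] rpy [-3.141e+00 -1.000e-03  3.052e+00] q [-0.56  0.23  1.43 -0.    1.48 -2.04] F [-0.1  0.4 -1.8] T [ 0.07 -0.12  0.02] w 0.0275 ff 30.0
cmd [ 530.  -264.7   94. ] meas-cmd [-0.4 -0.2 -0.4] rot err [0.001 0.001 0.   ]
```

Emit:
carry_out(
  commands=[
    [0,0,0.001,0,0,0],
    [0,0,0.0025,0,0,0],
    [0,0,0.0025,0,0,0],
    [0,0,0.0025,0,0,0],
    [0,0,0.0025,0,0,0],
  ],
)

```text
time: 66.45
tool_pos: [0.5296, -0.2649, 0.0909]
ee_rot: [-3.141, -0.002, 3.052]
wrist_force: [-0.1, 0.0, -2.2]
width: 0.0277
finger_force: 30.0
```

Emit:
carry_out(
  commands=[
    [0,0,0,0,0,0],
    [0,0,0,0,0,0],
    [0,0,0,0,0,0],
    [0,0,0,0,0,0],
    [0,0,0,0,0,0],
  ],
  jaw=0.65,
)

```text
time: 66.95
tool_pos: [0.5296, -0.2649, 0.0911]
ee_rot: [-3.141, -0.001, 3.052]
wrist_force: [-0.5, 0.5, 0.4]
width: 0.0606
finger_force: 0.0
```

Emit:
carry_out(
  commands=[
    [0,0,-0.01,0,0,0],
    [0,0,-0.04,0,0,0],
    [0,0,-0.08,0,0,0],
    [0,0,-0.12,0,0,0],
    [0,0,-0.16,0,0,0],
  ],
)

```text
time: 67.45
tool_pos: [0.5297, -0.2647, 0.2534]
ee_rot: [-3.141, -0.001, 3.052]
wrist_force: [0.7, -0.4, -0.2]
width: 0.0613
finger_force: 0.0
```

```bash
python3 -c "
from h import *
log([0,0,.0025,0,0,0],[0,0,-.16,0,0,0])
st();s=snap('scene','s13');p=cloud(s)*1000
k=p[np.all((p>[450,-320,80])&(p<[600,-210,165]),-1)]
for a,b in((90,105),(105,120),(120,135),(145,158)):
  q=k[(k[:,2]>a)&(k[:,2]<b)]; print(a,len(q),q.min(0).round(1),q.max(0).round(1))
import sp;sp.run()
p=cloud(snap('top'))*1000;q=p[np.all((p>[200,330,35])&(p<[520,440,55]),-1)];print('reel',(q.min(0)+q.max(0))/2)
cv2.imwrite('pics/c13.png',cv2.resize(cv2.imread('pics/s13.png')[80:260,40:280],(640,480),interpolation=3))"
```

```text
t 67.45 P [ 529.7 -264.7  253.4] rpy [-3.141e+00 -1.000e-03  3.052e+00] q [-0.56  0.18  1.17 -0.    1.79 -2.04] F [ 0.7 -0.4 -0.2] T [ 0.05 -0.2   0.05] w 0.0613 ff 0.0
90 85 [ 516.8 -276.8   90.1] [ 552.1 -248.7  104.9]
105 86 [ 518.3 -277.4  105.1] [ 551.3 -249.3  119.7]
120 88 [ 514.2 -280.4  120. ] [ 552.3 -249.3  134.9]
145 119 [ 513.1 -278.2  145.2] [ 551.2 -249.   152.2]
scene [366.9 293.5] [51.5 37.9] 9.6
scene [561.3 380. ] [38.2 54.6] 87.0
top [558.6 381. ] [39.1 51.7] 88.0
top [364.8 293.6] [51.8 38.6] 8.5
reel [446.36510286 382.22324814  46.18565036]
```

View pics/c13.png

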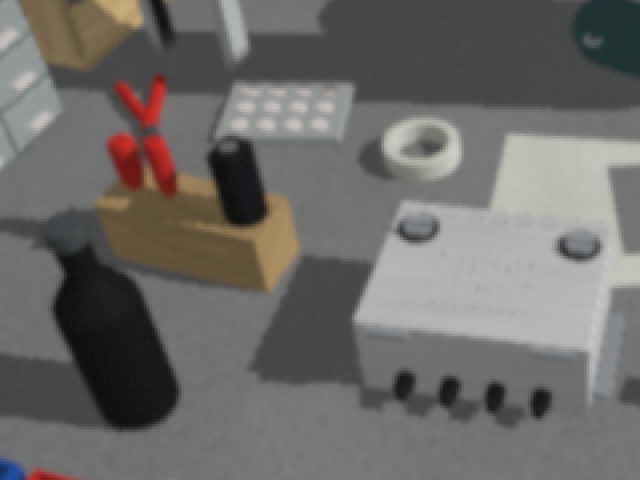

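The driver stands upright in its hole at (237,180), the cover is shut with both latches fastened at (418,226) and (578,244), and the bottle at (115,340) and the reel haven't moved. I'm handing in.

```bash
python3 -c "
from bench import *
print(close_job())"
```

```text
the job is handed in; nothing more can be done
None
```

The job is handed in (no verdict was returned): spares are plugged into the two empty bays (1 and 2), the cover is shut with both latches fastened, the driver is upright in its hole, and the reel and bottle look undisturbed in the last images.

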